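# Wind up the screw jack under the log

### The job

The log in the bench vise overhangs and springs when it is worked on, so prop it: with the tommy bar from the tool tray, turn the collar of the screw jack anticlockwise (seen from above), moving the bar on from hole to hole, until the cap has closed the gap and bears firmly under the log's free end. Go by the feel of the bar: stop once it has clearly gone stiff, do not force the log up further, and do not wrench the bar in the holes or take the collar in the fingers. Then put the bar back in the tray; do not bump the log, and leave the other things where they are.

Things in the scene. Friction and masses are not known exactly. Their poses are not given: they have to be found in the camera images.
- jack: Screw jack on the table, fixed: grey cast-iron foot 104 mm across, 40 mm high; the steel collar turns on top of it, and a 21 mm screw rises out of the collar to a 42 mm domed cap, its top 125 mm above the jack's origin at the start. Origin: on the jack's axis, at its underside; this upright axis is the collar's too.
- collar: Capstan collar: steel ring 72 mm across, 32 mm high, that turns but does not rise. Six radial holes, round, 12.5 mm, 60 degrees apart, 24 mm deep (floor 12 mm from the axis), at mid-height. Origin: on the axis, level with the holes, 56 mm above the jack's origin (which may lie up to 2 mm below the table top). Its x axis points out along one hole and turns with the collar; z is up.
- screw: Rising screw with the domed cap; it does not turn. Origin on the axis, 69 mm below the cap's top. Turning the collar anticlockwise (from above) lifts it 12 mm a turn, 2 mm per hole; it stays where left, also under load. With the bar gripped at its middle (95 mm from the axis), turning takes 2 to 3.5 N across the bar while the cap is free of the log.
- log: Log with dark bark, 52 mm thick, 310 mm long, held level in the vise, reaching over the jack, its free end about 30 mm past the jack's axis. Origin: on its centre line between the jaws, about 220 mm from the jack's axis; -x points along the log to the free end.
- log_seat (a point): Point on the log's underside above the jack, 2.4 to 4.4 mm above the cap at the start (measured poses cannot tell how much). After touching, the load grows by some 14 N per mm of lift. The cap bears firmly at 6 to 35 N: the push across the bar's middle has then risen by some 3.5 to 6 N over free turning. Above 55 N the log is wrenched.
- vise: Cast-iron bench vise that holds the log, fixed, about 240 mm long across the log, 116 mm wide and 170 mm high. Origin: on the table under the middle of the jaws. Its -x axis points to the jack.
- tommy_bar: Tommy bar: plain round steel bar, 10 mm thick, 160 mm long with hemispherical ends, 0.1 kg. At the start it lies level across the tray in two notches of the long sides, its centre line 27 mm above the table. Origin: at its middle; x along the bar.
- bar_end_a (a point): One end of the tommy bar (80 mm from its middle, bar's +x).
- bar_end_b (a point): The other end of the tommy bar (80 mm from its middle, bar's -x).
- tray: Black plastic tool tray, open, fixed, 200 mm (x) by 110 mm (y), 30 mm high, walls and floor 4 mm. The two long sides (along x) each have a notch 16 mm wide and 8 mm deep, both at x = -35 mm, in which the bar lies along y. Origin: under the tray's middle, on the table; it may be on either side of the table.
- screwdriver: Small black screwdriver 90 mm long lying on the tray's floor, 90 to 105 mm from the bar. Not needed.
- organiser: Grey organiser box with white lid, 200 by 125 by 37 mm, fixed; not needed. Origin under its middle.
- mug: White mug, 82 mm wide, 95 mm high; not needed. Origin under its middle.
- solder_spool: Spool of solder with green flanges, 62 mm wide, 50 mm high; not needed.
- wool_tin: Tin with brass wool, 64 mm wide, 36 mm high; not needed.
- power_bank: Black power bank, 135 by 66 by 16 mm, lying flat; not needed.
- marker: Yellow marker pen, 130 mm long, 16 mm thick, lying on the table; not needed.
- pliers: Pliers with red handles, 130 mm long, 13 mm thick, lying on the table; not needed.
Not all that is in view belongs to the job. Several things have the shape of the tommy_bar; the one meant has the colours described above.

How it is judged (in metres and radians):
On the way, in this order (a step that is already met when the one before it is completed fails the run):
1. the bar stands in a hole of the collar (distance between any of bar_end_a, bar_end_b and collar below 0.024 m), for 0.1 s.
2. the bar is out of the collar again, to go to another hole (distance between each of bar_end_a, bar_end_b and collar above 0.04 m), for 0.1 s.
3. the bar stands in a hole again (distance between any of bar_end_a, bar_end_b and collar below 0.024 m), for 0.1 s.
4. the cap bears firmly under the log (6 N or more) (contact force between screw and log above 6 N), for 0.1 s.
At the end, for the whole second after the job is handed in: The cap presses on the underside of the log with 6 to 35 N, and the tommy bar rests in or across the tray (its middle within the tray's outline and under 50 mm above the table), at rest and let go (contact force between screw and log between 6 and 35 N and x of tommy_bar in the frame of tray between -0.095 and 0.095 m and y of tommy_bar in the frame of tray between -0.055 and 0.055 m and height (world z) of tommy_bar below 0.05 m and linear speed of tommy_bar below 0.02 m/s); the robot touches nothing.
It fails at once if the log is wrenched up: more than 55 N between cap and log (contact force between screw and log above 55 N).
It fails at once if the bar is wrenched in the collar: more than 90 N between them (contact force between tommy_bar and collar above 90 N).
It fails at once if the fingers take hold of the collar (contact force between the fingers and collar above 3 N).
It fails at once if the log is shoved by the arm or fingers (contact force between any of the fingers, the arm and log above 10 N).
It fails at once if another thing is moved more than 3 cm (the screwdriver in the tray: 6 cm) (distance of any of mug, solder_spool, wool_tin, power_bank, marker, pliers from where it was at the start of the episode above 0.03 m or distance of screwdriver from where it was at the start of the episode above 0.06 m).
It also fails if it takes over 72 s, if anything falls off the work surface, if the arm or the gripper's body presses on something with over 40 N, if the wrist force passes 120 N, or if a joint passes its speed limit or range.

### The arm

A 6-joint arm with a two-finger parallel gripper is mounted at the origin on the work surface. World frame = base frame: x ahead of the robot, y to its left, z up, the work surface at z = 0. Lengths are in m, angles in degrees, forces in N, time in s.
With the tool pointing down it reaches from about 0.3 to 0.75 m from the base axis. Payload 8.5 kg.
Tool frame: the origin (TCP) lies at the very end of the fingers, on their centre line; the grasp point (between the pads) lies 19 mm behind it; z points along the fingers, y is the direction in which the jaws open and shut (so a half turn about z gives the same grasp; the last joint's range is limited). The gripper opens to 85 mm and grips with 20 to 120 N. Pads are 22 mm wide; open, the fingers measure 114 mm over their backs; the gripper's body (76 mm by 85 mm) begins 54 mm behind the grasp point. The pads swing forward as they close: fully open they stand 13 mm farther back than shut.
Start: joints at [-80.575, 21.807, 74.336, -0, 83.858, -12.336], TCP at [0.204, -0.511, 0.231] pointing down, gripper open.
Joint ranges: [-178.18, 178.18], [-50.72, 133.34], [12.68, 142.11], [-81.47, 261.47], [9.98, 163.14], [-165.26, 165.26]. Speed limits (degrees/s): [136.94, 136.94, 180, 180, 180, 180].

### API

Orientations are given as a 3x3 rotation matrix whose columns are the frame's x, y, z axes.
In Python, from rig import env, vision, close_job, spotter gives the robot as it stands. The module is installed in compiled form; this text tells all that it offers.
- The arm moves only by the tool jog_arm, never from a script. Its argument "plan" is a list that holds one entry, the list of rows, each a list of 6 numbers: the shift along the tool's x, y, z in units of 40 mm (1.0 is 40 mm), then the turn, a rotation vector about the tool's x, y, z in units of 0.15 rad (1.0 is 0.15 rad). A call has 1 to 10 rows; each row shifts and turns the commanded pose from where the row before left it, along the tool's axes as they then stand; what a row does not reach is not made up. A row lasts 1/10 s, in which the tool goes at most 50 mm and 8.59 degrees, less where a joint would pass 70% of its speed; a pose out of reach is approached as far as the arm can. A call with a number of a shift or a turn outside -1 to 1 is refused whole. A call with a gripper value outside its range is refused whole. "grip" is the opening, from -1 (shut) to 1 (fully open), set as the call begins (left out, the last holds). The fingers move at their own pace and stop on an object; "squeeze" is the grip in N (left out, the last holds). Time passes only in rows, so rows that do not move let the fingers close. It gives the time, the measured TCP pose, the force and the opening at its end, in the units of the state.
- env.observe(): the state, without advancing time (a new reading comes with each control period).
- vision.get_image(name): name is "scene" or "top" or "wrist"; returns (picture, depth): 420x560x3 uint8, red, green, blue; 420x560 float32, m along the optical axis (not along the pixel's ray), 0 where there is no reading.
- vision.camera_info(name): a dict with "fx", "fy", "cx", "cy" (pixels), "k1" (the pictures are not rectified: a ray, as slopes to the right and down, at radius r is drawn at 1 + k1 r^2 times it, then the intrinsics apply), "rvec" (rotation vector, rad) and "tvec" (3), from world to camera coordinates, as OpenCV has them. Camera axes: x right, y down, z forward; pixel columns grow to the right and rows downward; lengths in m; the calibration is good to about 2 mm. A picture is of the moment at which its call begins: read the wrist's pose just before it. camera_info takes no time and is no camera call; for the wrist camera it gives the pose at the moment of the call.
- close_job(): hands the job in, once; it reports no verdict.
Trained networks look in the newest picture that a camera, given by its name, has taken for a name from the list of things; names that differ only in an ending like _2 or _b are one class to them, and where a whole thing is asked for, a point or a joint stands for the part that bears it (a point fixed in the world has none). Each returns a list of dicts, best first, with "score" (0 to 1); they miss things now and then, are a little off and sometimes report something else, mostly with a low value. They report only what shows in the picture. A call takes as long as a camera call. They do not tell look-alikes from the thing itself.
- spotter.trace(camera, query): "pixels" (420x560 bool, what is visible of it) and "rect" ([left, top, right, bottom] in pixels, round what is visible of it).
The state is a dict: "time_s": time; "q": joint angles; "qvel": joint speeds; "joint_efforts": joint torques, N m; "position": TCP position; "tool_rot": TCP orientation; "ft_force": force on the tool from outside, world axes, zero at the start; "wrist_torque": the same for the moment, N m; "grip_width": finger opening in m.
Only numpy, scipy, OpenCV 4.12 (cv2) and the standard library are available. Lean on these libraries where they do the work, as an engineer would, in place of code of your own. Each camera call takes 0.05 s, during which the arm holds its last target.

## Working session

There is one attempt and no reset: what is moved stays moved. The work goes in short steps, Python scripts to look and compute and a tool call to move; the robot and the scene stay as the last step left them, time stands still between calls to the robot, and variables do not carry over. Pictures are saved under pics/ and viewed, and the job is handed in when it is done.

Besides the shell and the picture viewer there is one more tool, called after "Request:" in YAML: its name, and indented under it one key for each argument. jog_arm: Moves the arm, as the interface text tells. Its arguments: {"type":"object","properties":{"plan":{"type":"array"},"grip":{"type":"number"},"squeeze":{"type":"number"}},"required":["plan"]}

```bash
mkdir -p pics; ls; cat > h.py <<'E'
import numpy as np, cv2, sys
from rig import env, vision, close_job, spotter
def save(name,fn):
    im,d=vision.get_image(name); cv2.imwrite('pics/'+fn,im[:,:,::-1]); np.save('pics/'+fn+'.npy',d); return im,d
def cam(name):
    c=vision.camera_info(name); R=cv2.Rodrigues(np.array(c['rvec'],float))[0]; t=np.array(c['tvec'],float).ravel()
    return c,R,t
def ray(c,u,v):
    x=(u-c['cx'])/c['fx']; y=(v-c['cy'])/c['fy']
    xs,ys=x,y
    for _ in range(10):
        r2=xs*xs+ys*ys; f=1+c['k1']*r2; xs,ys=x/f,y/f
    return xs,ys
def p3(C,u,v,d):
    c,R,t=C; x,y=ray(c,np.asarray(u,float),np.asarray(v,float)); P=np.stack([x*d,y*d,d*np.ones_like(x)],-1)
    return (P-t)@R
def pz(C,u,v,z):
    c,R,t=C; x,y=ray(c,np.asarray(u,float),np.asarray(v,float)); D=np.stack([x,y,np.ones_like(x)],-1)@R; o=-R.T@t
    return o+D*((z-o[2])/D[...,2])[...,None]
def proj(C,P):
    c,R,t=C; q=np.atleast_2d(P)@R.T+t; s=q[:,:2]/q[:,2:]; s=s*(1+c['k1']*(s**2).sum(1,keepdims=True))
    return s*[c['fx'],c['fy']]+[c['cx'],c['cy']]
E
python3 - <<'E'
from h import *
np.set_printoptions(precision=4,suppress=True)
print(env.observe())
for n in ['scene','top']:
    save(n,n+'0.png'); c,R,t=cam(n); print(n,c,'campos',-R.T@t)
E
```

```text
pics
{'time_s': 0.0, 'q': array([-80.578 ,  21.8439,  74.3836,   0.0024,  83.8565, -12.3354]), 'qvel': array([ 0.0948, -0.0182,  0.0424,  0.0667, -0.0659,  0.0209]), 'joint_efforts': array([  0.0047, -44.8457, -23.1273,   0.    ,   0.0048,  -0.    ]), 'position': array([ 0.2038, -0.5105,  0.2307]), 'tool_rot': array([[ 0.9288,  0.3707, -0.0002],
       [ 0.3707, -0.9288,  0.0015],
       [ 0.0004, -0.0014, -1.    ]]), 'ft_force': array([-0.6134,  0.3329, -0.0767]), 'wrist_torque': array([-0.0254, -0.0075, -0.0003]), 'grip_width': 0.08511384466945585}
scene {'fx': 392.3211197056206, 'fy': 392.3211197056206, 'cx': 276.95896067846184, 'cy': 201.3481244316801, 'k1': -0.07844064194809917, 'rvec': array([ 2.0694,  1.669 , -0.4942]), 'tvec': array([-0.0929, -0.3801,  1.6658])} campos [ 1.2119 -0.1596  1.1974]
top {'fx': 486.5429833357492, 'fy': 486.5429833357492, 'cx': 287.61547927784216, 'cy': 214.20978100258648, 'k1': -0.06171619924073627, 'rvec': array([ 2.1699, -2.1173,  0.1221]), 'tvec': array([-0.011 ,  0.5231,  1.3686])} campos [ 0.3377 -0.0271  1.4255]
```

View pics/scene0.png

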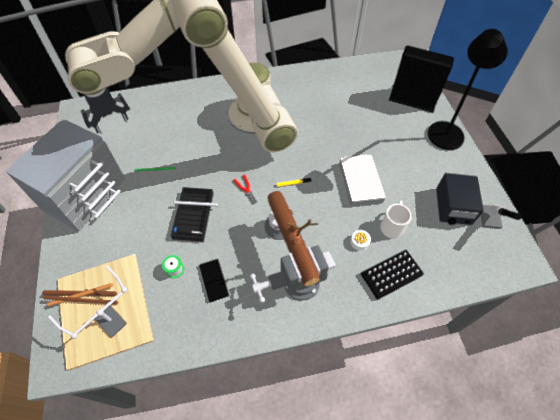

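View pics/top0.png

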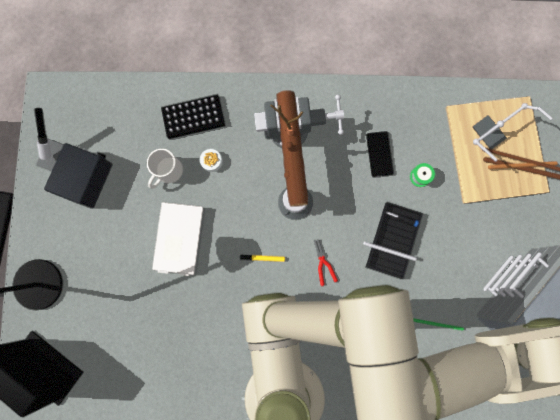

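The tray with the bar is at about (395,245) in the top view, and the jack at (295,200) lies under the log. Next I'll measure both.

```bash
python3 - <<'E'
from h import *
np.set_printoptions(precision=4,suppress=True)
for n in ['top','scene']:
    im,d=save(n,n+'1.png'); C=cam(n)
    for q in ['tommy_bar','tray','jack','collar','log','vise','pliers','marker','screwdriver','screw']:
        r=spotter.trace(n,q)
        for k in r[:2]:
            m=k['pixels']; v,u=np.nonzero(m); dd=d[v,u]; g=dd>0
            P=p3(C,u[g],v[g],dd[g]); 
            print(n,q,round(k['score'],2),k['rect'],'med',np.median(P,0),'lo',np.percentile(P,3,0),'hi',np.percentile(P,97,0))
            np.save(f'pics/{n}_{q}.npy',m) if k is r[0] else 0
E
```

```text
top tommy_bar 0.73 [384.9, 248.8, 410.7, 259.7] med [ 0.4161 -0.3249  0.0316] lo [ 0.4056 -0.3554  0.0244] hi [ 0.4271 -0.283   0.0355]
top tommy_bar 0.63 [410.8, 316.9, 466.1, 336.3] med [ 0.2195 -0.4332  0.0077] lo [ 0.2057 -0.5055 -0.0039] hi [ 0.2352 -0.365   0.0157]
top tray 0.69 [365.6, 202.4, 424.1, 282.3] med [ 0.4577 -0.3085  0.005 ] lo [ 0.3627 -0.3743 -0.0017] hi [ 0.5532 -0.2422  0.0319]
top tray 0.55 [408.0, 167.0, 434.8, 188.2] med [ 0.6474 -0.3861  0.0495] lo [ 0.6225 -0.4256  0.    ] hi [ 0.6777 -0.3619  0.0556]
top jack 0.59 [280.6, 188.7, 315.1, 220.1] med [ 0.5392 -0.0135  0.0167] lo [ 0.5162 -0.0657  0.0043] hi [0.5848 0.0283 0.0741]
top jack 0.48 [285.0, 195.7, 307.4, 210.8] med [ 0.5393 -0.0052  0.0697] lo [ 0.5287 -0.0426  0.0449] hi [0.5759 0.0127 0.076 ]
top collar 0.46 [285.6, 192.6, 306.4, 213.1] med [ 0.5399 -0.0023  0.0696] lo [ 0.5288 -0.0444  0.0259] hi [0.5765 0.0153 0.076 ]
top collar 0.35 [282.7, 189.9, 314.8, 219.9] med [ 0.5399 -0.0079  0.0162] lo [ 0.5162 -0.0652  0.0032] hi [0.5899 0.0285 0.0751]
top log 0.67 [267.6, 88.2, 306.2, 207.6] med [ 0.6
[... 2167 characters left out ...]
hi [ 0.5962 -0.0348  0.0734]
scene pliers 0.6 [239.2, 175.8, 258.7, 202.9] med [ 0.3865 -0.0991  0.0105] lo [ 0.3291 -0.1184  0.0001] hi [ 0.444  -0.0854  0.0158]
scene marker 0.55 [278.4, 177.1, 310.4, 186.9] med [0.3998 0.0739 0.0127] lo [0.3908 0.0102 0.0056] hi [0.4051 0.1299 0.0185]
scene marker 0.39 [266.6, 190.8, 318.3, 288.6] med [ 0.7232 -0.0093  0.1764] lo [ 0.5488 -0.045   0.1489] hi [0.8395 0.0286 0.2893]
scene screwdriver 0.26 [164.1, 254.0, 184.1, 280.5] med [ 0.6572 -0.3874  0.05  ] lo [ 0.625  -0.4154  0.0015] hi [ 0.6767 -0.3619  0.0555]
scene screwdriver 0.15 [172.4, 190.2, 212.3, 242.1] med [ 0.453  -0.3089  0.0062] lo [ 0.3565 -0.3755 -0.0001] hi [ 0.5591 -0.2426  0.032 ]
```

```bash
python3 - <<'E'
from h import *
np.set_printoptions(precision=4,suppress=True)
o=env.observe(); C=cam('wrist'); c,R,t=C; T=o['tool_rot']
print(c['fx'],c['cx'],c['cy'],c['k1']); pos=-R.T@t
print('cam pos in tool',T.T@(pos-o['position'])); print('cam axes in tool (cols)',T.T@R.T)
save('wrist','w0.png')
# bar fit
for n in ['top','scene']:
    m=np.load(f'pics/{n}_tommy_bar.npy'); d=np.load(f'pics/{n}1.png.npy'); v,u=np.nonzero(m)
    P=pz(cam(n),u,v,0.03)
    mu=P.mean(0); w,V=np.linalg.eigh(np.cov(P[:,:2].T)); a=V[:,1]; s=(P[:,:2]-mu[:2])@a
    print(n,mu,'ang',np.degrees(np.arctan2(a[1],a[0])),'span',s.min(),s.max(), mu[:2]+a*(s.min()+s.max())/2)
    m=np.load(f'pics/{n}_tray.npy').astype(np.uint8); v,u=np.nonzero(m); P=pz(cam(n),u,v,0.03)[:,:2].astype(np.float32)
    print('tray',cv2.minAreaRect(P))
    m=np.load(f'pics/{n}_log.npy'); d=np.load(f'pics/{n}1.png.npy'); v,u=np.nonzero(m&(d>0)); P=p3(cam(n),u,v,d[v,u]); 
    w=(P[:,2]>.12)&(P[:,2]<.19)&(P[:,0]<.7); P=P[w]
    k=np.polyfit(P[:,0],P[:,1],1); print('log',k,'ang',np.degrees(np.arctan(k[0])),P[:,0].min(), np.percentile(P[:,2],[1,50,95,99]))
E
```

```text
309.70188109979813 282.06033837389685 214.71652760283405 0.006333291447672312
cam pos in tool [ 0.0773 -0.0002 -0.1439]
cam axes in tool (cols) [[-0.0003 -0.9524 -0.305 ]
 [ 1.     -0.0006  0.0012]
 [-0.0013 -0.305   0.9524]]
top [ 0.4158 -0.3222  0.03  ] ang 74.0611816773601 span -0.03618552855942651 0.0475790005252857 [ 0.4173 -0.3167]
tray ((0.45611771941185, -0.3063250780105591), (0.11895153671503067, 0.2038089632987976), 73.62207794189453)
log [ 0.1245 -0.0926] ang 7.097848456952707 0.5294588795270765 [0.1508 0.1752 0.1821 0.1853]
scene [ 0.424  -0.2989  0.03  ] ang 73.29162822419327 span -0.06745088637120716 0.07395495006185437 [ 0.4249 -0.2957]
tray ((0.4653686583042145, -0.3067525029182434), (0.12496034055948257, 0.2190026342868805), 72.02409362792969)
log [ 0.0922 -0.0806] ang 5.266629889023371 0.5285667030278103 [0.1518 0.1755 0.1819 0.1843]
```

```bash
python3 - <<'E'
import cv2
im=cv2.imread('pics/top1.png'); c=im[180:310,230:440]; cv2.imwrite('pics/c1.png',cv2.resize(c,None,fx=3.8,fy=3.8,interpolation=cv2.INTER_CUBIC))
E
```

```text
(no output)
```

View pics/c1.png

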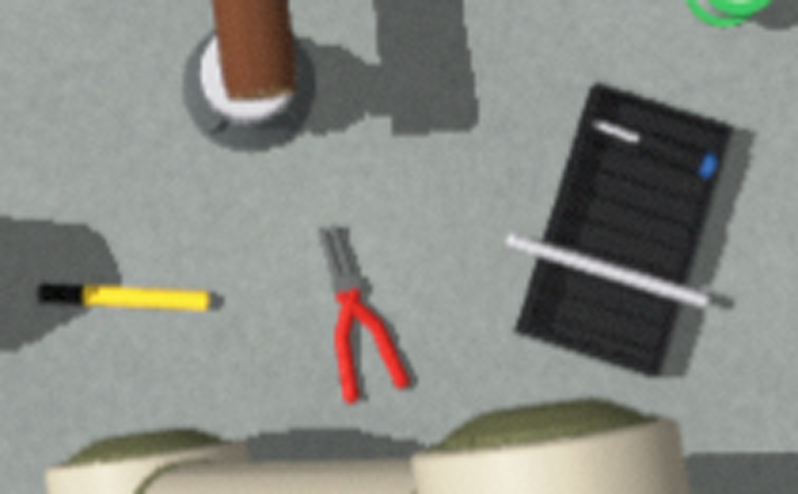

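View pics/w0.png

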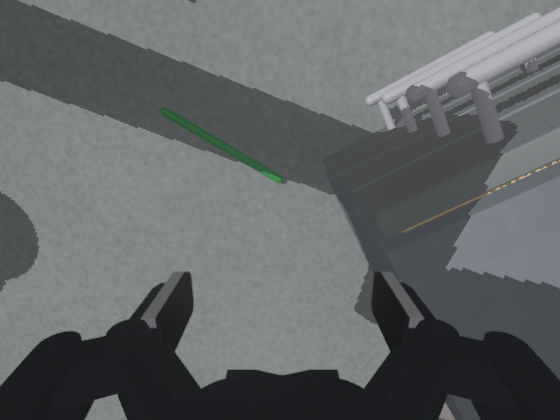

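The crop shows the jack at about (245,85) with the light collar around it. The silver bar lies across the tray from (510,240) to (730,302). I'll write a planner helper next.

```bash
cat > pl.py <<'E'
from h import *
from scipy.spatial.transform import Rotation as Ro, Slerp
def down(yaw):
    a=np.radians(yaw); x=np.array([np.cos(a),np.sin(a),0]); z=np.array([0,0,-1.]); return np.stack([x,np.cross(z,x),z],1)
def tilt(yaw,t):
    # tool x outward at yaw, z tipped by t deg toward -x(horizontal)
    return down(yaw)@Ro.from_rotvec([0,-np.radians(t),0]).as_matrix()
def plan(p1,R1,n,p0=None,R0=None,dec=2):
    o=env.observe(); p0=o['position'] if p0 is None else np.array(p0); R0=o['tool_rot'] if R0 is None else R0
    u,_,vt=np.linalg.svd(R0);R0=u@vt
    rv=Ro.from_matrix(R0.T@R1).as_rotvec(); p=p0.copy();R=R0.copy(); rows=[]
    for i in range(1,n+1):
        pt=p0+(np.array(p1)-p0)*i/n; Rt=R0@Ro.from_rotvec(rv*i/n).as_matrix()
        s=np.round(R.T@(pt-p)/.04,dec); w=np.round(Ro.from_matrix(R.T@Rt).as_rotvec()/.15,dec)
        rows.append([float(a)+0. for a in s]+[float(a)+0. for a in w]); p=p+R@s*.04; R=R@Ro.from_rotvec(w*.15).as_matrix()
    print(str(rows).replace(' ',''))
    return p,R
E
python3 - <<'E'
from pl import *
plan([.4235,-.2960,.13],down(73.6),10)
E
```

```text
[[0.71,-0.3,0.25,0.0,0.0,-0.6],[0.73,-0.23,0.26,0.0,0.0,-0.61],[0.75,-0.16,0.25,0.0,0.0,-0.6],[0.76,-0.09,0.25,0.0,0.0,-0.6],[0.77,-0.03,0.26,0.0,0.0,-0.61],[0.77,0.05,0.25,0.0,0.0,-0.6],[0.76,0.11,0.25,0.0,0.0,-0.6],[0.74,0.18,0.26,0.0,0.0,-0.61],[0.73,0.25,0.25,0.0,0.0,-0.6],[0.7,0.31,0.25,0.0,0.0,-0.6]]
```

Request:
jog_arm:
  plan:
    - [[0.71, -0.3, 0.25, 0, 0, -0.6], [0.73, -0.23, 0.26, 0, 0, -0.61], [0.75, -0.16, 0.25, 0, 0, -0.6], [0.76, -0.09, 0.25, 0, 0, -0.6], [0.77, -0.03, 0.26, 0, 0, -0.61], [0.77, 0.05, 0.25, 0, 0, -0.6], [0.76, 0.11, 0.25, 0, 0, -0.6], [0.74, 0.18, 0.26, 0, 0, -0.61], [0.73, 0.25, 0.25, 0, 0, -0.6], [0.7, 0.31, 0.25, 0, 0, -0.6]]
  grip: 0.2

```text
time_s: 2.25
position: [0.4242, -0.295, 0.1298]
tool_rot: [[0.279, 0.96, 0.0], [0.96, -0.279, -0.0], [-0.0, 0.0, -1.0]]
ft_force: [0.2, -0.4, 0.4]
grip_width: 0.0509
```

Request:
jog_arm:
  plan:
    - [[0, 0, 0, 0, 0, 0], [0, 0, 0, 0, 0, 0]]

```text
time_s: 2.45
position: [0.4235, -0.2958, 0.1301]
tool_rot: [[0.282, 0.959, -0.0], [0.959, -0.282, -0.0], [-0.0, -0.0, -1.0]]
ft_force: [-0.0, -0.0, -0.5]
grip_width: 0.0511
```

```bash
python3 - <<'E'
from pl import *
np.set_printoptions(precision=4,suppress=True)
o=env.observe();print(o['time_s'],o['position'],o['tool_rot'],o['grip_width'],o['q'])
im,d=save('wrist','w1.png');C=cam('wrist')
for k in spotter.trace('wrist','tommy_bar')[:2]:
    v,u=np.nonzero(k['pixels']); P=pz(C,u,v,.027); mu=P.mean(0); w,V=np.linalg.eigh(np.cov(P[:,:2].T)); a=V[:,1]; s=(P[:,:2]-mu[:2])@a
    print(k['score'],k['rect'],mu,np.degrees(np.arctan2(a[1],a[0])),s.min(),s.max(), mu[:2]+a*(s.min()+s.max())/2)
E
```

```text
2.45 [ 0.4235 -0.2958  0.1301] [[ 0.2821  0.9594 -0.0003]
 [ 0.9594 -0.2821 -0.0001]
 [-0.0002 -0.0002 -1.    ]] 0.05114239801110454 [-48.0702  24.2554  88.8049  -0.0162  66.9449 -31.6778]
0.83 [110.7, 308.0, 157.6, 420.0] [ 0.232 -0.436  0.027] 80.56688494283733 -0.04171815745885055 0.09534797822344797 [ 0.2364 -0.4096]
0.8 [279.5, 107.6, 289.6, 295.8] [ 0.4263 -0.2856  0.027 ] 73.84813811861729 -0.08803359628941003 0.07231582566613508 [ 0.4241 -0.2931]
```

View pics/w1.png

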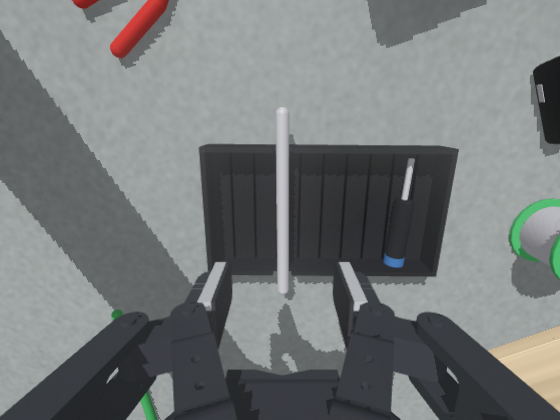

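The bar runs from (283,108) to (285,295), 160 mm long, and sits midway between the fingers. I'll go down and grip it.

Request:
jog_arm:
  plan:
    - [[0.07, 0, 0.3, 0, 0, -0.02], [0, 0, 0.45, 0, 0, 0], [0, 0, 0.45, 0, 0, 0], [0, 0, 0.45, 0, 0, 0], [0, 0, 0.45, 0, 0, 0], [0, 0, 0.4, 0, 0, 0], [0, 0, 0.3, 0, 0, 0], [0, 0, 0.15, 0, 0, 0], [0, 0, 0, 0, 0, 0]]

```text
time_s: 3.45
position: [0.4238, -0.2935, 0.0118]
tool_rot: [[0.281, 0.96, -0.0], [0.96, -0.281, 0.0], [0.0, -0.001, -1.0]]
ft_force: [-0.4, 0.1, 0.6]
grip_width: 0.051
```

Request:
jog_arm:
  plan:
    - [[0, 0, 0, 0, 0, 0], [0, 0, 0, 0, 0, 0], [0, 0, 0, 0, 0, 0], [0, 0, 0, 0, 0, 0], [0, 0, 0, 0, 0, 0], [0, 0, 0, 0, 0, 0]]
  grip: -1
  squeeze: 60

```text
time_s: 4.05
position: [0.4242, -0.2934, 0.0126]
tool_rot: [[0.28, 0.96, 0.0], [0.96, -0.28, -0.001], [-0.0, 0.001, -1.0]]
ft_force: [-1.2, 0.7, 5.9]
grip_width: 0.0078
```

Request:
jog_arm:
  plan:
    - [[0, 0, -0.1, 0, 0, 0], [0, 0, -0.1, 0, 0, 0]]

```text
time_s: 4.25
position: [0.4241, -0.2931, 0.0202]
tool_rot: [[0.28, 0.96, -0.0], [0.96, -0.28, 0.0], [0.0, -0.0, -1.0]]
ft_force: [-0.1, 0.3, -0.5]
grip_width: 0.0076
```

```bash
python3 - <<'E'
from pl import *
save('wrist','w2.png')
E
```

```text
(no output)
```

View pics/w2.png

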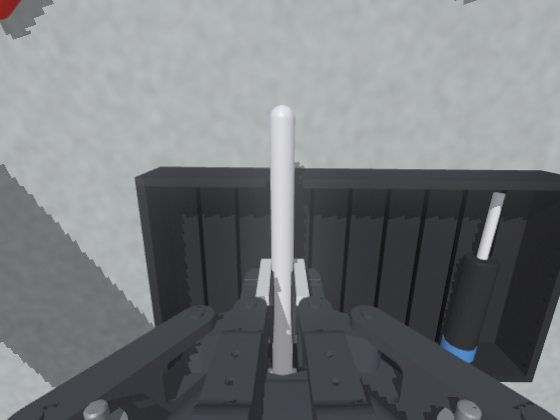

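The bar is gripped and lifted clear of the notches. I'll raise it and turn to look at the jack.

```bash
python3 - <<'E'
from pl import *
p,R=plan([.424,-.293,.1],down(73.7),3)
p,R=plan([.40,-.20,.2],down(139),9,p,R)
p,R=plan([.385,-.135,.19],down(200),8,p,R)
p,R=plan([.385,-.135,.19],tilt(200,30),5,p,R)
E
```

```text
[[0.0,0.0,-0.66,0.0,0.0,0.0],[0.0,-0.01,-0.66,0.0,0.0,0.0],[0.01,0.0,-0.66,0.0,0.0,0.01]]
[[0.23,-0.14,-0.28,0.0,0.0,-0.84],[0.24,-0.1,-0.28,0.0,0.0,-0.85],[0.26,-0.08,-0.27,0.0,0.0,-0.84],[0.26,-0.04,-0.28,0.0,0.0,-0.85],[0.27,-0.01,-0.28,0.0,0.0,-0.84],[0.26,0.03,-0.28,0.0,0.0,-0.85],[0.26,0.06,-0.27,0.0,0.0,-0.84],[0.25,0.09,-0.28,0.0,0.0,-0.85],[0.24,0.12,-0.28,0.0,0.0,-0.84]]
[[0.17,0.12,0.03,0.0,0.0,-0.89],[0.15,0.15,0.03,0.0,0.0,-0.88],[0.13,0.16,0.03,0.0,0.0,-0.89],[0.11,0.18,0.03,0.0,0.0,-0.89],[0.08,0.19,0.04,0.0,0.0,-0.89],[0.06,0.2,0.03,0.0,0.0,-0.88],[0.03,0.2,0.03,0.0,0.0,-0.89],[0.0,0.21,0.03,0.0,0.0,-0.89]]
[[0.0,0.0,0.0,0.0,-0.7,0.0],[0.0,0.0,0.0,0.0,-0.7,0.0],[0.0,0.0,0.0,0.0,-0.69,0.0],[0.0,0.0,0.0,0.0,-0.7,0.0],[0.0,0.0,0.0,0.0,-0.7,0.0]]
```

Request:
jog_arm:
  plan:
    - [[0, 0, -0.66, 0, 0, 0], [0, 0, -0.66, 0, 0, 0], [0, 0, -0.66, 0, 0, 0]]

```text
time_s: 4.6
position: [0.424, -0.2931, 0.1002]
tool_rot: [[0.28, 0.96, -0.0], [0.96, -0.28, 0.0], [0.0, -0.0, -1.0]]
ft_force: [-0.0, -0.9, -0.3]
grip_width: 0.0079
```

Request:
jog_arm:
  plan:
    - [[0.23, -0.14, -0.28, 0, 0, -0.84], [0.24, -0.1, -0.28, 0, 0, -0.85], [0.26, -0.08, -0.27, 0, 0, -0.84], [0.26, -0.04, -0.28, 0, 0, -0.85], [0.27, -0.01, -0.28, 0, 0, -0.84], [0.26, 0.03, -0.28, 0, 0, -0.85], [0.26, 0.06, -0.27, 0, 0, -0.84], [0.25, 0.09, -0.28, 0, 0, -0.85], [0.24, 0.12, -0.28, 0, 0, -0.84]]

```text
time_s: 5.5
position: [0.3997, -0.1999, 0.1998]
tool_rot: [[-0.759, 0.651, -0.0], [0.651, 0.759, 0.0], [0.0, 0.0, -1.0]]
ft_force: [-0.0, 0.2, -1.0]
grip_width: 0.0077
```

Request:
jog_arm:
  plan:
    - [[0.17, 0.12, 0.03, 0, 0, -0.89], [0.15, 0.15, 0.03, 0, 0, -0.88], [0.13, 0.16, 0.03, 0, 0, -0.89], [0.11, 0.18, 0.03, 0, 0, -0.89], [0.08, 0.19, 0.04, 0, 0, -0.89], [0.06, 0.2, 0.03, 0, 0, -0.88], [0.03, 0.2, 0.03, 0, 0, -0.89], [0, 0.21, 0.03, 0, 0, -0.89]]

```text
time_s: 6.3
position: [0.3848, -0.1352, 0.1893]
tool_rot: [[-0.937, -0.349, 0.0], [-0.349, 0.937, 0.0], [-0.0, 0.0, -1.0]]
ft_force: [0.2, 0.5, -1.3]
grip_width: 0.0074
```

Request:
jog_arm:
  plan:
    - [[0, 0, 0, 0, -0.7, 0], [0, 0, 0, 0, -0.7, 0], [0, 0, 0, 0, -0.7, 0], [0, 0, 0, 0, -0.7, 0], [0, 0, 0, 0, -0.7, 0], [0, 0, 0, 0, 0, 0], [0, 0, 0, 0, 0, 0]]

```text
time_s: 7.0
position: [0.4172, -0.1057, 0.2132]
tool_rot: [[-0.851, -0.302, 0.43], [-0.269, 0.953, 0.136], [-0.451, 0.0, -0.893]]
ft_force: [-0.0, -0.4, -1.0]
grip_width: 0.0076
```

```bash
python3 - <<'E'
from pl import *
np.set_printoptions(precision=4,suppress=True)
o=env.observe();print(o['q'])
im,d=save('wrist','w3.png');C=cam('wrist'); np.savez('pics/C3.npz',c=np.array([C[0]],dtype=object),R=C[1],t=C[2])
for q in ['collar','jack']:
  for k in spotter.trace('wrist',q)[:2]: print(q,k['score'],k['rect'])
save('top','top2.png')
E
```

```text
[ -45.0434    2.8648  108.4595   27.9045   58.8191 -165.2052]
collar 0.58 [293.2, 218.5, 348.6, 268.1]
jack 0.91 [295.5, 187.6, 348.3, 286.8]
```

View pics/w3.png

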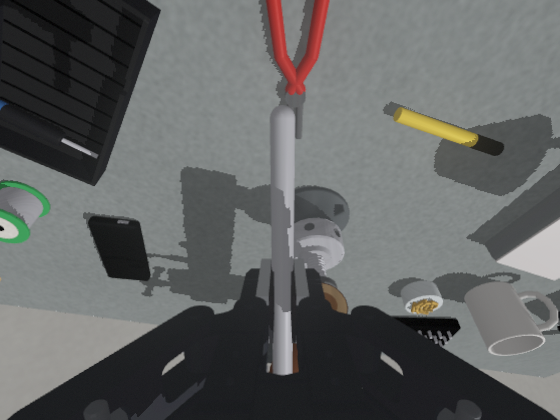

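View pics/top2.png

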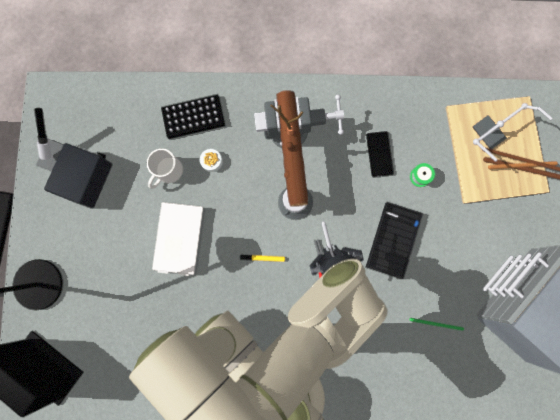

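The wrist view shows the jack upside down at (295–348,188–287), half hidden behind the bar. Joint 6 reached its limit on that turn. I'll zoom in on it.

```bash
python3 - <<'E'
import cv2
im=cv2.imread('pics/w3.png'); c=im[170:310,260:380]; c=cv2.resize(c,None,fx=4.2,fy=4.2,interpolation=cv2.INTER_CUBIC); cv2.imwrite('pics/c3.png',cv2.rotate(c,cv2.ROTATE_180))
E
```

```text
(no output)
```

View pics/c3.png

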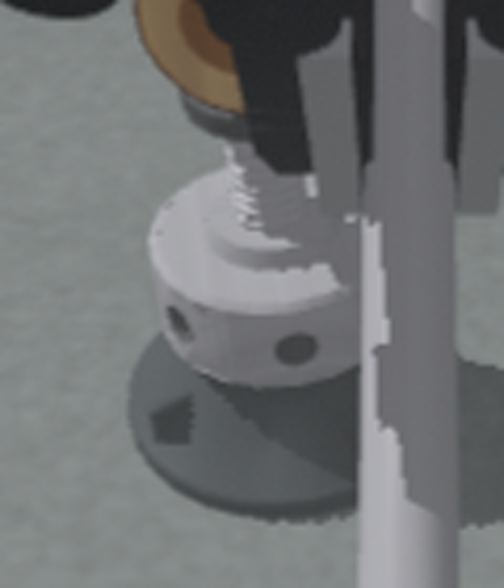

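```bash
python3 - <<'E'
from pl import *
p,R=plan([.39,-.092,.2],tilt(183,34),8)
E
```

```text
[[0.08,0.07,0.01,0.11,-0.1,0.18],[0.08,0.06,0.0,0.11,-0.11,0.18],[0.09,0.06,0.0,0.1,-0.1,0.19],[0.08,0.06,0.0,0.11,-0.1,0.18],[0.09,0.06,-0.01,0.11,-0.11,0.18],[0.09,0.06,0.0,0.11,-0.1,0.18],[0.09,0.05,-0.01,0.1,-0.1,0.18],[0.09,0.05,-0.01,0.11,-0.11,0.19]]
```

Request:
jog_arm:
  plan:
    - [[0.08, 0.07, 0.01, 0.11, -0.1, 0.18], [0.08, 0.06, 0, 0.11, -0.11, 0.18], [0.09, 0.06, 0, 0.1, -0.1, 0.19], [0.08, 0.06, 0, 0.11, -0.1, 0.18], [0.09, 0.06, -0.01, 0.11, -0.11, 0.18], [0.09, 0.06, 0, 0.11, -0.1, 0.18], [0.09, 0.05, -0.01, 0.1, -0.1, 0.18], [0.09, 0.05, -0.01, 0.11, -0.11, 0.19], [0, 0, 0, 0, 0, 0], [0, 0, 0, 0, 0, 0]]

```text
time_s: 8.2
position: [0.3902, -0.0918, 0.2003]
tool_rot: [[-0.827, -0.052, 0.56], [-0.042, 0.999, 0.029], [-0.561, 0.0, -0.828]]
ft_force: [-0.3, -0.2, -0.8]
grip_width: 0.0079
```

```bash
python3 - <<'E'
from pl import *
import pickle
o=env.observe();print(o['q'].round(1))
C=cam('wrist'); im,d=save('wrist','w4.png'); pickle.dump(C,open('pics/C4.pkl','wb'))
c=im[150:310,:,::-1]; 
for q in ['collar','jack']:
  for k in spotter.trace('wrist',q)[:1]: print(q,k['score'],k['rect']); np.save('pics/w4_'+q+'.npy',k['pixels']); r=[int(x) for x in k['rect']]
c=im[max(r[1]-15,0):r[3]+15,r[0]-15:r[2]+15,::-1]; print(r,c.shape)
cv2.imwrite('pics/c4.png',cv2.resize(c,None,fx=4.5,fy=4.5,interpolation=cv2.INTER_CUBIC))
E
```

```text
[ -48.3   -2.8  120.2   37.3   46.1 -163.7]
collar 0.92 [305.2, 209.7, 367.5, 260.2]
jack 0.93 [298.2, 175.2, 367.3, 288.3]
[298, 175, 367, 288] (143, 99, 3)
```

View pics/c4.png

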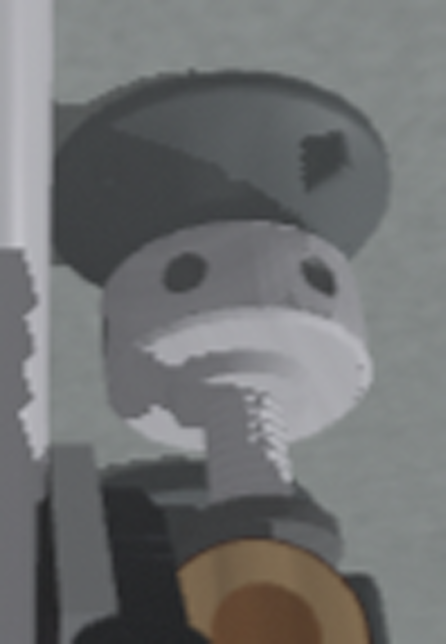

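View pics/w4.png

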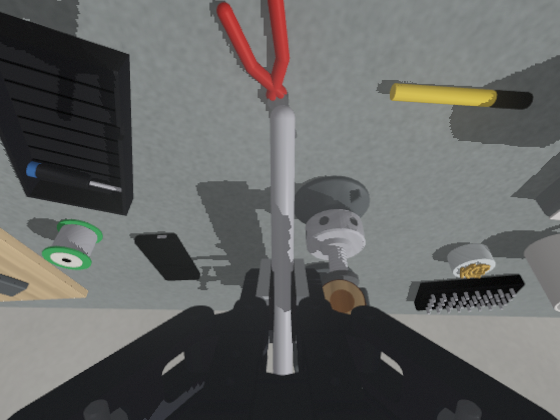

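Both front holes are visible, at (324,220) and (354,222) in full-image pixels, with the log's end just beyond. I'll fit a jack model to them.

```bash
cat > fit.py <<'E'
from pl import *
import pickle
from scipy.optimize import least_squares
np.set_printoptions(precision=4,suppress=True)
C=pickle.load(open('pics/C4.pkl','rb')); d=np.load('pics/w4.png.npy')
off=np.array([283,160]); A=np.array([185,272])/4.5+off; B=np.array([319,277])/4.5+off
ph=np.linspace(0,2*np.pi,721)
def circ(x,y,z,r): return proj(C,np.stack([x+r*np.cos(ph),y+r*np.sin(ph),0*ph+z],1))
def res(q,zc):
    x,y,th=q; h=lambda a: proj(C,[x+.036*np.cos(a),y+.036*np.sin(a),zc])[0]
    r=[*(h(th)-A),*(h(th+s*np.pi/3)-B)]
    rim=circ(x,y,zc+.016,.036); r+= [rim[:,0].max()-(372/4.5+283), rim[:,1].max()-(447/4.5+160)]
    bot=circ(x,y,zc-.016,.036); r+=[bot[:,1].min()-(219/4.5+160), bot[:,0].min()-(104/4.5+283)]
    f=circ(x,y,.0,.052); r+=[0.5*(f[:,1].min()-(70/4.5+160)), .5*(f[:,0].max()-(390/4.5+283))]
    return np.array(r)
for s in (1,-1):
  for zc in (.054,.056):
    b=min((least_squares(res,[.565,-.02,t],args=(zc,)) for t in np.radians([120,160,200,240])),key=lambda k:k.cost)
    print(s,zc,b.x[:2],np.degrees(b.x[2])%360,b.cost,b.fun)
m=np.load('pics/w4_collar.npy'); v,u=np.nonzero(m&(d>0)); P=p3(C,u,v,d[v,u])
print('collar depth',np.percentile(P,[5,50,95],0))
side=P[(P[:,2]>.045)&(P[:,2]<.064)]
def cr(q): return np.hypot(side[:,0]-q[0],side[:,1]-q[1])-.036
k=least_squares(cr,[.565,-.02],loss='soft_l1',f_scale=.002);print('depth circ',k.x,np.abs(k.fun).mean(),len(side)); top=P[P[:,2]>.066];print('top z',np.median(top[:,2]))
# bar outer end
print('bar tip ray at bar plane', proj(C,[0,0,0]) )
E
python3 fit.py
```

```text
1 0.054 [ 0.5432 -0.0243] 4.949607462480747 449.24776286107334 [  5.1055  20.5243   1.5762  11.0222  -1.2989  -7.7681 -13.9455  -4.7205
  -6.9197  -0.732 ]
1 0.056 [ 0.5409 -0.0251] 5.364474586176584 462.6042090398528 [  5.164   20.8165   1.7691  11.1565  -1.1566  -7.3805 -14.014   -5.0957
  -7.6702  -0.7867]
-1 0.054 [ 0.5665 -0.0163] 210.99705445838 1.9071621593802528 [-0.0712  0.0472  0.2845 -0.4202  0.222   1.5982 -0.8363 -0.4089  0.2485
 -0.1331]
-1 0.056 [ 0.5641 -0.017 ] 210.9779694069446 2.9690477793525436 [-0.1909  0.1411  0.4241 -0.3148  0.4504  1.9985 -0.8492 -0.6709 -0.462
 -0.1462]
collar depth [[ 0.5278 -0.05    0.0446]
 [ 0.5418 -0.0237  0.0705]
 [ 0.5772  0.0097  0.0774]]
depth circ [ 0.5639 -0.0173] 0.0011363804062658365 724
top z 0.07160384155696764
bar tip ray at bar plane [[-7188.7569 24539.2511]]
```

```bash
cat > barfit.py <<'E'
from pl import *
np.set_printoptions(precision=4,suppress=True)
def barfit(C,d,o,im=None):
    v,u=np.mgrid[80:300,230:340]; v=v.ravel();u=u.ravel(); dd=d[v,u]; P=p3(C,u,v,dd); Q=(P-o['position'])@o['tool_rot']
    g=(dd>0)&(abs(Q[:,1])<.009)&(Q[:,2]<.0)&(Q[:,2]>-.04)&(Q[:,0]>.02)&(Q[:,0]<.1); Q=Q[g]
    print(len(Q),'xrange',Q[:,0].min(),Q[:,0].max())
    for lo in np.arange(.02,.085,.015):
        w=(Q[:,0]>=lo)&(Q[:,0]<lo+.015)
        if w.sum()>10: 
            q=Q[w]; print(round(lo,3),'y mid',(np.percentile(q[:,1],2)+np.percentile(q[:,1],98))/2,'z top(min)',np.percentile(q[:,2],10),'med',np.median(q[:,2]))
E
python3 - <<'E'
from barfit import *
C=cam('wrist');o=env.observe()
barfit(C,np.load('pics/w4.png.npy'),o)
E
```

```text
3453 xrange 0.020012771548333183 0.08172758460375601
0.02 y mid 2.8641865418357025e-05 z top(min) -0.020859333717613494 med -0.019846655149720734
0.035 y mid -9.650071207968278e-06 z top(min) -0.020855716634024822 med -0.019786053680969445
0.05 y mid -7.864922867651877e-06 z top(min) -0.020877405558998394 med -0.01976957057794821
0.065 y mid -4.605703037370177e-05 z top(min) -0.020818942633311865 med -0.019753109029536385
0.08 y mid -0.0001232219734334705 z top(min) -0.019316268045490834 med -0.017921351139163943
```

```bash
python3 - <<'E'
from pl import *
p,R=plan([.385,-.06,.16],down(170),8)
p,R=plan([.4377,.0533,.10],down(151),8,p,R)
p,R=plan([.4377,.0533,.0397],down(151),4,p,R)
E
```

```text
[[0.08,0.1,0.1,0.06,0.49,0.18],[0.08,0.1,0.1,0.05,0.5,0.19],[0.07,0.1,0.11,0.06,0.49,0.18],[0.06,0.1,0.11,0.06,0.5,0.18],[0.06,0.09,0.11,0.05,0.49,0.18],[0.05,0.1,0.12,0.06,0.49,0.19],[0.05,0.1,0.13,0.05,0.5,0.18],[0.04,0.09,0.12,0.06,0.49,0.18]]
[[-0.1,0.38,0.19,0.0,0.0,0.28],[-0.09,0.38,0.18,0.0,0.0,0.27],[-0.06,0.38,0.19,0.0,0.0,0.28],[-0.06,0.39,0.19,0.0,0.0,0.28],[-0.03,0.39,0.19,0.0,0.0,0.27],[-0.03,0.39,0.18,0.0,0.0,0.28],[0.0,0.39,0.19,0.0,0.0,0.28],[0.01,0.39,0.19,0.0,0.0,0.27]]
[[0.0,0.0,0.38,0.0,0.0,0.0],[0.0,0.0,0.37,0.0,0.0,0.0],[0.0,0.0,0.38,0.0,0.0,0.0],[0.0,0.0,0.38,0.0,0.0,0.0]]
```

Request:
jog_arm:
  plan:
    - [[0.08, 0.1, 0.1, 0.06, 0.49, 0.18], [0.08, 0.1, 0.1, 0.05, 0.5, 0.19], [0.07, 0.1, 0.11, 0.06, 0.49, 0.18], [0.06, 0.1, 0.11, 0.06, 0.5, 0.18], [0.06, 0.09, 0.11, 0.05, 0.49, 0.18], [0.05, 0.1, 0.12, 0.06, 0.49, 0.19], [0.05, 0.1, 0.13, 0.05, 0.5, 0.18], [0.04, 0.09, 0.12, 0.06, 0.49, 0.18]]
  squeeze: 80

```text
time_s: 9.15
position: [0.3852, -0.0596, 0.1597]
tool_rot: [[-0.985, 0.174, -0.003], [0.174, 0.985, 0.0], [0.003, -0.0, -1.0]]
ft_force: [-0.0, 0.9, -0.3]
grip_width: 0.0065
```

Request:
jog_arm:
  plan:
    - [[-0.1, 0.38, 0.19, 0, 0, 0.28], [-0.09, 0.38, 0.18, 0, 0, 0.27], [-0.06, 0.38, 0.19, 0, 0, 0.28], [-0.06, 0.39, 0.19, 0, 0, 0.28], [-0.03, 0.39, 0.19, 0, 0, 0.27], [-0.03, 0.39, 0.18, 0, 0, 0.28], [0, 0.39, 0.19, 0, 0, 0.28], [0.01, 0.39, 0.19, 0, 0, 0.27], [0, 0, 0, 0, 0, 0]]

```text
time_s: 10.05
position: [0.4379, 0.0547, 0.0991]
tool_rot: [[-0.875, 0.483, -0.001], [0.483, 0.875, 0.001], [0.002, 0.0, -1.0]]
ft_force: [-0.8, -0.2, -0.7]
grip_width: 0.0069
```

```bash
python3 - <<'E'
from pl import *
p,R=plan([.4377,.0533,.0397],down(151),4)
save('top','top3.png')
E
```

```text
[[0.0,-0.01,0.37,0.0,0.0,0.0],[-0.01,-0.01,0.37,0.0,-0.01,0.01],[0.0,0.0,0.37,0.0,0.0,0.0],[0.0,-0.01,0.37,0.0,0.0,0.0]]
```

View pics/top3.png

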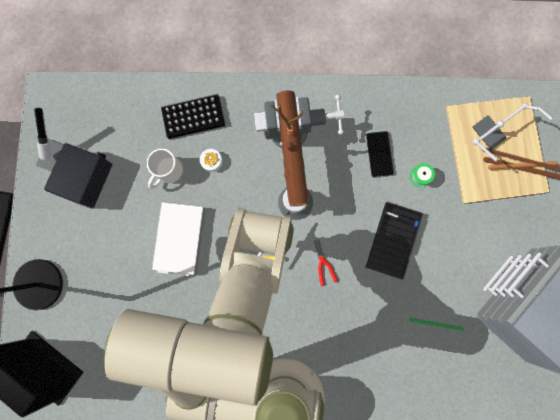

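The hand is at about (262,240) in the top view and clear of the log. I'll go down and check alignment.

Request:
jog_arm:
  plan:
    - [[0, 0, 0.37, 0, 0, 0], [0, -0.01, 0.37, 0, 0, 0], [0, -0.01, 0.37, 0, 0, 0], [0, 0, 0.37, 0, 0, 0], [0, 0, 0, 0, 0, 0], [0, 0, 0, 0, 0, 0]]

```text
time_s: 10.7
position: [0.4373, 0.0525, 0.0411]
tool_rot: [[-0.875, 0.484, 0.0], [0.484, 0.875, 0.0], [0.0, 0.0, -1.0]]
ft_force: [1.2, 0.5, 0.1]
grip_width: 0.0072
```

```bash
cat > st.py <<'E'
from pl import *
np.set_printoptions(precision=4,suppress=True)
J=np.array([.5645,-.0170])
def st():
    o=env.observe(); p=o['position'][:2]-J; a=np.degrees(np.arctan2(p[1],p[0]))%360; R=o['tool_rot']; y=np.degrees(np.arctan2(R[1,0],R[0,0]))%360
    f=o['ft_force']; r=p/np.hypot(*p); t=np.array([-r[1],r[0]])
    print('t',o['time_s'],'rho',np.hypot(*p).round(4),'az',a.round(2),'yaw',y.round(2),'z',o['position'][2].round(4),'tiltxz',R[2,0].round(4),'F rad/tan/z',(f[:2]@r).round(2),(f[:2]@t).round(2),f[2].round(2),'tqz',o['wrist_torque'].round(3),'q6',o['q'][5].round(1),'w',round(o['grip_width'],4))
if __name__=='__main__': st()
E
python3 st.py
```

```text
t 10.7 rho 0.1449 az 151.35 yaw 151.03 z 0.0411 tiltxz 0.0001 F rad/tan/z -0.82 -1.05 0.08 tqz [-0.019 -0.026  0.05 ] q6 -69.7 w 0.0072
```

Request:
jog_arm:
  plan:
    - [[0, 0.02, 0.035, 0, 0, 0], [-0.15, 0, 0, 0, 0, 0], [-0.15, 0, 0, 0, 0, 0], [-0.15, 0, 0, 0, 0, 0], [-0.15, 0, 0, 0, 0, 0], [-0.05, 0, 0, 0, 0, 0], [0, 0, 0, 0, 0, 0]]

```text
time_s: 11.4
position: [0.4605, 0.0409, 0.0392]
tool_rot: [[-0.875, 0.485, -0.0], [0.485, 0.875, 0.0], [0.0, 0.0, -1.0]]
ft_force: [-0.1, -0.3, -1.1]
grip_width: 0.0071
```

```bash
python3 st.py; python3 -c "
from h import *
save('scene','s2.png')"; python3 st.py
```

```text
t 11.4 rho 0.119 az 150.91 yaw 151.01 z 0.0392 tiltxz 0.0003 F rad/tan/z -0.03 0.35 -1.11 tqz [-0.037 -0.035 -0.007] q6 -70.7 w 0.0071
t 11.45 rho 0.1194 az 150.91 yaw 151.02 z 0.0392 tiltxz 0.0006 F rad/tan/z -0.08 -1.06 -0.56 tqz [-0.017 -0.025  0.028] q6 -70.7 w 0.007
```

Request:
jog_arm:
  plan:
    - [[-0.05, 0, 0, 0, 0, 0], [-0.05, 0, 0, 0, 0, 0], [-0.05, 0, 0, 0, 0, 0], [0, 0, 0, 0, 0, 0]]

```text
time_s: 11.85
position: [0.4658, 0.038, 0.0393]
tool_rot: [[-0.875, 0.485, 0.0], [0.485, 0.875, 0.0], [0.0, 0.0, -1.0]]
ft_force: [-0.7, 0.6, -1.5]
grip_width: 0.007
```

```bash
python3 st.py
```

```text
t 11.85 rho 0.113 az 150.86 yaw 151.02 z 0.0393 tiltxz 0.0001 F rad/tan/z 0.94 -0.2 -1.49 tqz [-0.001  0.005 -0.008] q6 -70.9 w 0.007
```

Request:
jog_arm:
  plan:
    - [[-0.05, 0, 0, 0, 0, 0], [-0.05, 0, 0, 0, 0, 0], [0, 0, 0, 0, 0, 0]]

```text
time_s: 12.15
position: [0.4693, 0.0361, 0.0393]
tool_rot: [[-0.875, 0.484, 0.0], [0.484, 0.875, 0.0], [0.0, 0.0, -1.0]]
ft_force: [0.8, -0.3, -0.2]
grip_width: 0.007
```

Request:
jog_arm:
  plan:
    - [[-0.05, 0, 0, 0, 0, 0], [-0.05, 0, 0, 0, 0, 0], [0, 0, 0, 0, 0, 0]]

```text
time_s: 12.45
position: [0.4728, 0.0341, 0.0393]
tool_rot: [[-0.875, 0.485, 0.0], [0.485, 0.875, 0.0], [0.0, 0.0, -1.0]]
ft_force: [0.0, -0.1, -0.5]
grip_width: 0.0068
```

```bash
python3 st.py
```

```text
t 12.45 rho 0.105 az 150.86 yaw 151.02 z 0.0393 tiltxz 0.0001 F rad/tan/z -0.09 0.06 -0.53 tqz [0.011 0.018 0.01 ] q6 -71.3 w 0.0068
```

Request:
jog_arm:
  plan:
    - [[-0.05, 0, 0, 0, 0, 0], [-0.05, 0, 0, 0, 0, 0], [-0.05, 0, 0, 0, 0, 0], [-0.05, 0, 0, 0, 0, 0], [0, 0, 0, 0, 0, 0]]

```text
time_s: 12.95
position: [0.4798, 0.0302, 0.0392]
tool_rot: [[-0.875, 0.485, 0.0], [0.485, 0.875, 0.0], [0.0, 0.0, -1.0]]
ft_force: [-0.0, 0.6, -0.6]
grip_width: 0.0071
```

```bash
python3 st.py;  python3 - <<'E'
from h import *
im,d=save('top','top4.png'); cv2.imwrite('pics/c5.png',cv2.resize(im[170:290,220:380,::-1],None,fx=4.5,fy=4.5,interpolation=cv2.INTER_CUBIC))
E
```

```text
t 12.95 rho 0.097 az 150.86 yaw 151.02 z 0.0392 tiltxz 0.0001 F rad/tan/z 0.28 -0.47 -0.6 tqz [-0.011 -0.008  0.036] q6 -71.6 w 0.0071
```

View pics/c5.png

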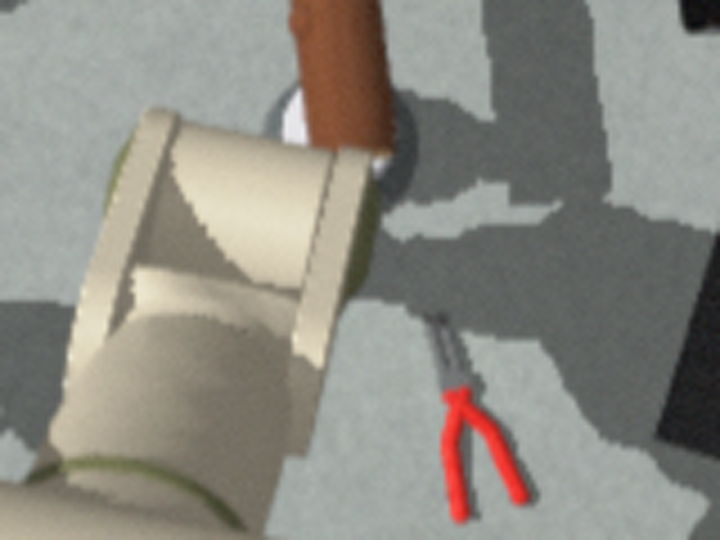

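The top view shows the hand clear of the log, and the bar went in without force to a tip radius of about 18 mm. I'll seat it 2 mm deeper and start turning.

Request:
jog_arm:
  plan:
    - [[-0.05, 0, 0, 0, 0, 0], [-0.001, -0.083, 0, 0, 0, -0.233], [-0.001, -0.083, 0, 0, 0, -0.233], [-0.001, -0.083, 0, 0, 0, -0.233], [-0.001, -0.083, 0, 0, 0, -0.233]]

```text
time_s: 13.5
position: [0.4757, 0.0177, 0.0393]
tool_rot: [[-0.934, 0.356, 0.0], [0.356, 0.934, 0.001], [0.0, 0.001, -1.0]]
ft_force: [0.6, 3.1, -0.8]
grip_width: 0.0068
```

```bash
python3 st.py
```

```text
t 13.5 rho 0.0954 az 158.69 yaw 159.13 z 0.0393 tiltxz 0.0002 F rad/tan/z 0.52 -3.11 -0.81 tqz [ 0.515 -0.218  0.161] q6 -81.4 w 0.0068
```

Request:
jog_arm:
  plan:
    - [[-0.001, -0.083, 0, 0, 0, -0.233], [-0.001, -0.083, 0, 0, 0, -0.233], [-0.001, -0.083, 0, 0, 0, -0.233]]

```text
time_s: 13.8
position: [0.4725, 0.0083, 0.0393]
tool_rot: [[-0.967, 0.256, -0.0], [0.256, 0.967, 0.001], [0.0, 0.001, -1.0]]
ft_force: [0.6, 3.8, -0.7]
grip_width: 0.0074
```

```bash
python3 st.py
```

```text
t 13.8 rho 0.0954 az 164.65 yaw 165.15 z 0.0393 tiltxz 0.0003 F rad/tan/z 0.4 -3.79 -0.66 tqz [ 0.541 -0.143  0.19 ] q6 -88.6 w 0.0074
```

Request:
jog_arm:
  plan:
    - [[-0.001, -0.083, 0, 0, 0, -0.233], [-0.001, -0.083, 0, 0, 0, -0.233], [-0.001, -0.083, 0, 0, 0, -0.233], [-0.001, -0.083, 0, 0, 0, -0.233], [-0.001, -0.083, 0, 0, 0, -0.233], [-0.001, -0.083, 0, 0, 0, -0.233], [-0.001, -0.083, 0, 0, 0, -0.233], [-0.001, -0.083, 0, 0, 0, -0.233], [-0.001, -0.083, 0, 0, 0, -0.233]]

```text
time_s: 14.7
position: [0.469, -0.0212, 0.0392]
tool_rot: [[-0.998, -0.055, -0.001], [-0.055, 0.998, 0.001], [0.001, 0.001, -1.0]]
ft_force: [-0.7, 3.4, -0.1]
grip_width: 0.0072
```

```bash
python3 st.py
```

```text
t 14.7 rho 0.0956 az 182.55 yaw 183.17 z 0.0392 tiltxz 0.0008 F rad/tan/z 0.52 -3.43 -0.07 tqz [ 0.558 -0.008  0.193] q6 -110.3 w 0.0072
```

Request:
jog_arm:
  plan:
    - [[-0.001, -0.083, 0, 0, 0, -0.233], [-0.001, -0.083, 0, 0, 0, -0.233], [-0.001, -0.083, 0, 0, 0, -0.233], [-0.001, -0.083, 0, 0, 0, -0.233], [-0.001, -0.083, 0, 0, 0, -0.233], [-0.001, -0.083, 0, 0, 0, -0.233], [-0.001, -0.083, 0, 0, 0, -0.233], [-0.001, -0.083, 0, 0, 0, -0.233], [-0.001, -0.083, 0, 0, 0, -0.233]]

```text
time_s: 15.6
position: [0.4747, -0.0503, 0.039]
tool_rot: [[-0.932, -0.362, -0.002], [-0.362, 0.932, 0.002], [0.001, 0.002, -1.0]]
ft_force: [-1.1, 4.1, -0.8]
grip_width: 0.0069
```

```bash
python3 st.py
```

```text
t 15.6 rho 0.0958 az 200.32 yaw 201.2 z 0.039 tiltxz 0.0011 F rad/tan/z -0.42 -4.22 -0.84 tqz [0.511 0.205 0.197] q6 -131.6 w 0.0069
```

Request:
jog_arm:
  plan:
    - [[-0.001, -0.084, 0, 0, 0, -0.223], [-0.001, -0.084, 0, 0, 0, -0.223], [-0.001, -0.084, 0, 0, 0, -0.223], [-0.001, -0.084, 0, 0, 0, -0.223], [-0.001, -0.084, 0, 0, 0, -0.223], [-0.001, -0.084, 0, 0, 0, -0.223], [-0.001, -0.084, 0, 0, 0, -0.223], [-0.001, -0.084, 0, 0, 0, -0.223], [-0.001, -0.084, 0, 0, 0, -0.223]]

```text
time_s: 16.5
position: [0.4893, -0.0764, 0.039]
tool_rot: [[-0.783, -0.622, -0.002], [-0.622, 0.783, 0.002], [0.001, 0.003, -1.0]]
ft_force: [-1.2, 3.8, -0.3]
grip_width: 0.0068
```

```bash
python3 st.py
```

```text
t 16.5 rho 0.0958 az 218.3 yaw 218.45 z 0.039 tiltxz 0.0008 F rad/tan/z -1.41 -3.74 -0.34 tqz [0.549 0.308 0.255] q6 -151.1 w 0.0068
```

Request:
jog_arm:
  plan:
    - [[0, 0, 0, 0, 0, 0], [0, 0, 0, 0, 0, 0]]

```text
time_s: 16.7
position: [0.4896, -0.0766, 0.039]
tool_rot: [[-0.785, -0.62, -0.001], [-0.62, 0.785, 0.001], [0.0, 0.002, -1.0]]
ft_force: [-2.5, 1.4, -0.1]
grip_width: 0.007
```

```bash
python3 st.py
```

```text
t 16.7 rho 0.0957 az 218.52 yaw 218.3 z 0.039 tiltxz 0.0004 F rad/tan/z 1.09 -2.71 -0.11 tqz [0.408 0.313 0.187] q6 -150.9 w 0.007
```

Turned about 67.5°, with a steady free push of about 3.5 N. Now I'll withdraw and move on to the hole at about 158.4°.

```bash
python3 - <<'E'
from st import *
def P(r,a,z=.0393): return [J[0]+r*np.cos(np.radians(a)),J[1]+r*np.sin(np.radians(a)),z]
p,R=plan(P(.152,218.4),down(218.4),6)
p,R=plan(P(.147,188.4),down(188.4),5,p,R)
p,R=plan(P(.140,158.4),down(158.4),5,p,R)
E
```

```text
[[0.23,0.0,0.0,0.0,0.0,0.0],[0.24,0.0,0.0,0.0,0.0,0.0],[0.23,0.0,0.0,0.01,0.0,-0.01],[0.24,0.0,0.0,0.0,0.0,0.0],[0.23,0.0,-0.01,0.0,0.0,0.0],[0.24,0.0,0.0,0.0,0.0,0.0]]
[[-0.12,0.37,0.0,0.0,0.0,0.7],[-0.09,0.38,0.0,0.0,0.0,0.7],[-0.04,0.38,0.0,0.0,0.0,0.69],[-0.01,0.39,0.0,0.0,0.0,0.7],[0.04,0.39,0.0,0.0,0.0,0.7]]
[[-0.13,0.35,0.0,0.0,0.0,0.7],[-0.09,0.36,0.0,0.0,0.0,0.7],[-0.05,0.37,0.0,0.0,0.0,0.69],[-0.02,0.37,0.0,0.0,0.0,0.7],[0.03,0.38,0.0,0.0,0.0,0.7]]
```

Request:
jog_arm:
  plan:
    - [[0.12, 0.01, 0, 0, 0, 0], [0.23, 0, 0, 0, 0, 0], [0.23, 0, 0, 0, 0, 0], [0.23, 0, 0, 0, 0, 0], [0.23, 0, 0, 0, 0, 0], [0.23, 0, 0, 0, 0, 0], [0.14, 0, 0, 0, 0, 0], [0, 0, 0, 0, 0, 0]]

```text
time_s: 17.5
position: [0.4451, -0.1122, 0.0392]
tool_rot: [[-0.785, -0.619, -0.0], [-0.619, 0.785, 0.0], [-0.0, 0.001, -1.0]]
ft_force: [0.3, -0.3, 0.6]
grip_width: 0.0069
```

Request:
jog_arm:
  plan:
    - [[-0.12, 0.37, 0, 0, 0, 0.7], [-0.09, 0.38, 0, 0, 0, 0.7], [-0.04, 0.38, 0, 0, 0, 0.69], [-0.01, 0.39, 0, 0, 0, 0.7], [0.04, 0.39, 0, 0, 0, 0.7], [-0.13, 0.35, 0, 0, 0, 0.7], [-0.09, 0.36, 0, 0, 0, 0.7], [-0.05, 0.37, 0, 0, 0, 0.69], [-0.02, 0.37, 0, 0, 0, 0.7], [0.03, 0.38, 0, 0, 0, 0.7]]

```text
time_s: 18.5
position: [0.435, 0.0354, 0.0393]
tool_rot: [[-0.928, 0.373, 0.0], [0.373, 0.928, 0.0], [-0.0, 0.0, -1.0]]
ft_force: [-0.5, -0.1, -1.4]
grip_width: 0.0074
```

Request:
jog_arm:
  plan:
    - [[0, 0, 0, 0, 0, 0], [0, 0, 0, 0, 0, 0]]

```text
time_s: 18.7
position: [0.4347, 0.0347, 0.0393]
tool_rot: [[-0.931, 0.366, 0.0], [0.366, 0.931, 0.0], [0.0, 0.0, -1.0]]
ft_force: [-0.2, -0.6, -0.5]
grip_width: 0.0072
```

```bash
python3 - <<'E'
from barfit import *
from st import *
st(); C=cam('wrist');o=env.observe(); im,d=save('wrist','w6.png'); barfit(C,d,o)
E
```

```text
t 18.7 rho 0.1397 az 158.28 yaw 158.55 z 0.0393 tiltxz 0.0001 F rad/tan/z -0.04 0.66 -0.54 tqz [ 0.008 -0.038 -0.008] q6 -79.6 w 0.0072
3480 xrange 0.020025116260174183 0.08243778547652349
0.02 y mid -0.00031846087172941783 z top(min) -0.020599659694335238 med -0.019640322218149757
0.035 y mid -0.00032471350742802616 z top(min) -0.020683474664796222 med -0.019576967537646532
0.05 y mid -0.0003194123346814998 z top(min) -0.020638197638022063 med -0.01958036769953975
0.065 y mid -0.00030265273105191436 z top(min) -0.020669506467675812 med -0.01954310826907045
0.08 y mid -0.00034804933482743446 z top(min) -0.019588875550860158 med -0.018295141824919717
```

View pics/w6.png

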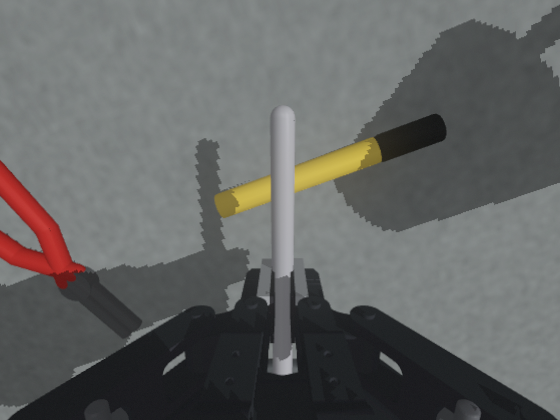

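The bar still sits straight in the grip, from (283,108) down into the fingers, above the marker. I'll insert it in the next hole.

Request:
jog_arm:
  plan:
    - [[-0.2, 0, 0, 0, 0, 0], [-0.2, 0, 0, 0, 0, 0], [-0.15, 0, 0, 0, 0, 0], [-0.05, 0, 0, 0, 0, 0], [-0.05, 0, 0, 0, 0, 0], [-0.05, 0, 0, 0, 0, 0], [0, 0, 0, 0, 0, 0]]

```text
time_s: 19.45
position: [0.4607, 0.0243, 0.0392]
tool_rot: [[-0.929, 0.369, -0.0], [0.369, 0.929, 0.0], [0.0, 0.0, -1.0]]
ft_force: [0.4, -0.7, -0.1]
grip_width: 0.0069
```

```bash
python3 st.py
```

```text
t 19.45 rho 0.1117 az 158.28 yaw 158.35 z 0.0392 tiltxz 0.0003 F rad/tan/z -0.64 0.55 -0.06 tqz [-0.071 -0.028 -0.021] q6 -80.1 w 0.0069
```

Request:
jog_arm:
  plan:
    - [[-0.05, 0, 0, 0, 0, 0], [-0.05, 0, 0, 0, 0, 0], [0, 0, 0, 0, 0, 0]]

```text
time_s: 19.75
position: [0.4647, 0.0229, 0.0393]
tool_rot: [[-0.929, 0.369, 0.0], [0.369, 0.929, 0.0], [-0.0, 0.001, -1.0]]
ft_force: [0.2, 0.7, -1.1]
grip_width: 0.0071
```

```bash
python3 st.py
```

```text
t 19.75 rho 0.1075 az 158.22 yaw 158.35 z 0.0393 tiltxz -0.0002 F rad/tan/z 0.09 -0.71 -1.12 tqz [ 0.089 -0.12   0.055] q6 -80.2 w 0.0071
```

Request:
jog_arm:
  plan:
    - [[-0.05, 0, 0, 0, 0, 0], [-0.05, 0, 0, 0, 0, 0], [-0.05, 0, 0, 0, 0, 0], [0, 0, 0, 0, 0, 0]]

```text
time_s: 20.15
position: [0.4703, 0.0206, 0.0392]
tool_rot: [[-0.929, 0.369, 0.0], [0.369, 0.929, 0.0], [-0.0, 0.0, -1.0]]
ft_force: [0.2, 1.3, -1.0]
grip_width: 0.0071
```

Request:
jog_arm:
  plan:
    - [[-0.05, 0, 0, 0, 0, 0], [-0.05, 0, 0, 0, 0, 0], [-0.05, 0, 0, 0, 0, 0], [0, 0, 0, 0, 0, 0]]

```text
time_s: 20.55
position: [0.4759, 0.0183, 0.0393]
tool_rot: [[-0.929, 0.369, 0.0], [0.369, 0.929, 0.0], [-0.0, 0.0, -1.0]]
ft_force: [-0.2, 3.0, -0.6]
grip_width: 0.0067
```

```bash
python3 st.py
```

```text
t 20.55 rho 0.0954 az 158.25 yaw 158.34 z 0.0393 tiltxz -0.0003 F rad/tan/z 1.28 -2.68 -0.59 tqz [ 0.228 -0.121  0.102] q6 -80.4 w 0.0067
```

The bar is seated. I'll turn now and feel for contact, using the wrist moment as a steadier gauge of the push.

```bash
cat >> st.py <<'E'
    o=env.observe(); p=o['position'][:2]-J; r=p/np.hypot(*p); print('PUSH est (moment) N', round(-(o['wrist_torque'][:2]@r)/0.158,2))
E
python3 st.py
```

```text
File "st.py", line 9
    o=env.observe(); p=o['position'][:2]-J; r=p/np.hypot(*p); print('PUSH est (moment) N', round(-(o['wrist_torque'][:2]@r)/0.158,2))
IndentationError: unexpected indent
```

Request:
jog_arm:
  plan:
    - [[-0.001, -0.083, 0, 0, 0, -0.231], [-0.001, -0.083, 0, 0, 0, -0.231], [-0.001, -0.083, 0, 0, 0, -0.231], [-0.001, -0.083, 0, 0, 0, -0.231]]

```text
time_s: 20.95
position: [0.4717, 0.0058, 0.0393]
tool_rot: [[-0.972, 0.235, 0.001], [0.235, 0.972, 0.0], [-0.001, 0.001, -1.0]]
ft_force: [0.4, 3.5, -0.6]
grip_width: 0.0069
```

```bash
python3 st.py
```

```text
File "st.py", line 9
    o=env.observe(); p=o['position'][:2]-J; r=p/np.hypot(*p); print('PUSH est (moment) N', round(-(o['wrist_torque'][:2]@r)/0.158,2))
IndentationError: unexpected indent
```

Request:
jog_arm:
  plan:
    - [[-0.001, -0.083, 0, 0, 0, -0.231], [-0.001, -0.083, 0, 0, 0, -0.231], [-0.001, -0.083, 0, 0, 0, -0.231], [-0.001, -0.083, 0, 0, 0, -0.231]]

```text
time_s: 21.35
position: [0.4693, -0.0072, 0.0393]
tool_rot: [[-0.995, 0.099, 0.0], [0.099, 0.995, 0.001], [-0.0, 0.001, -1.0]]
ft_force: [0.5, 4.1, -1.0]
grip_width: 0.007
```

```bash
python3 st.py
```

```text
File "st.py", line 9
    o=env.observe(); p=o['position'][:2]-J; r=p/np.hypot(*p); print('PUSH est (moment) N', round(-(o['wrist_torque'][:2]@r)/0.158,2))
IndentationError: unexpected indent
```

Request:
jog_arm:
  plan:
    - [[-0.001, -0.083, 0, 0, 0, -0.231], [-0.001, -0.083, 0, 0, 0, -0.231], [-0.001, -0.083, 0, 0, 0, -0.231]]

```text
time_s: 21.65
position: [0.4688, -0.0172, 0.0393]
tool_rot: [[-1.0, -0.005, 0.0], [-0.005, 1.0, 0.001], [-0.0, 0.001, -1.0]]
ft_force: [1.3, 4.2, -1.1]
grip_width: 0.0068
```

```bash
python3 st.py
```

```text
File "st.py", line 9
    o=env.observe(); p=o['position'][:2]-J; r=p/np.hypot(*p); print('PUSH est (moment) N', round(-(o['wrist_torque'][:2]@r)/0.158,2))
IndentationError: unexpected indent
```

```bash
python3 - <<'E'
L=open('st.py').read().split('\n'); i=[k for k,l in enumerate(L) if l.startswith('if __name__')][0]
m=L.pop(i); L=[l for l in L if l.strip()]; L.append(m); open('st.py','w').write('\n'.join(L)+'\n')
E
python3 st.py
```

```text
t 21.65 rho 0.0957 az 180.09 yaw 180.28 z 0.0393 tiltxz -0.0004 F rad/tan/z -1.32 -4.23 -1.06 tqz [ 0.563 -0.14   0.258] q6 -106.9 w 0.0068
PUSH est (moment) N 3.56
```

Request:
jog_arm:
  plan:
    - [[-0.001, -0.083, 0, 0, 0, -0.231], [-0.001, -0.083, 0, 0, 0, -0.231], [-0.001, -0.083, 0, 0, 0, -0.231]]

```text
time_s: 21.95
position: [0.4692, -0.027, 0.0393]
tool_rot: [[-0.994, -0.109, 0.0], [-0.109, 0.994, 0.001], [-0.0, 0.001, -1.0]]
ft_force: [0.6, 3.3, -2.4]
grip_width: 0.0067
```

```bash
python3 st.py
```

```text
t 21.95 rho 0.0958 az 186.01 yaw 186.23 z 0.0393 tiltxz -0.0003 F rad/tan/z -0.95 -3.18 -2.36 tqz [ 0.612 -0.168  0.224] q6 -114.1 w 0.0067
PUSH est (moment) N 3.74
```

Request:
jog_arm:
  plan:
    - [[-0.001, -0.083, 0, 0, 0, -0.231], [-0.001, -0.083, 0, 0, 0, -0.231], [-0.001, -0.083, 0, 0, 0, -0.231]]

```text
time_s: 22.25
position: [0.4707, -0.0368, 0.0392]
tool_rot: [[-0.977, -0.211, 0.0], [-0.211, 0.977, 0.001], [-0.0, 0.001, -1.0]]
ft_force: [1.4, 3.4, -0.7]
grip_width: 0.0072
```

```bash
python3 st.py
```

```text
t 22.25 rho 0.0959 az 191.94 yaw 192.19 z 0.0392 tiltxz -0.0002 F rad/tan/z -2.04 -3.03 -0.73 tqz [ 0.602 -0.091  0.194] q6 -121.1 w 0.0072
PUSH est (moment) N 3.61
```

Request:
jog_arm:
  plan:
    - [[-0.001, -0.083, 0, 0, 0, -0.231], [-0.001, -0.083, 0, 0, 0, -0.231], [-0.001, -0.083, 0, 0, 0, -0.231]]

```text
time_s: 22.55
position: [0.4732, -0.0464, 0.0392]
tool_rot: [[-0.95, -0.311, -0.0], [-0.311, 0.95, 0.001], [-0.0, 0.001, -1.0]]
ft_force: [0.4, 4.3, -1.2]
grip_width: 0.007
```

```bash
python3 st.py
```

```text
t 22.55 rho 0.096 az 197.87 yaw 198.15 z 0.0392 tiltxz -0.0002 F rad/tan/z -1.67 -4.03 -1.18 tqz [ 0.603 -0.103  0.278] q6 -128.1 w 0.007
PUSH est (moment) N 3.43
```

Request:
jog_arm:
  plan:
    - [[-0.004, -0.083, 0, 0, 0, -0.23], [-0.004, -0.083, 0, 0, 0, -0.23], [-0.004, -0.083, 0, 0, 0, -0.23]]

```text
time_s: 22.85
position: [0.4766, -0.0556, 0.0391]
tool_rot: [[-0.913, -0.408, -0.001], [-0.408, 0.913, 0.001], [0.001, 0.001, -1.0]]
ft_force: [-2.5, 3.5, 0.5]
grip_width: 0.0075
```

```bash
python3 st.py
```

```text
t 22.85 rho 0.096 az 203.69 yaw 204.08 z 0.0391 tiltxz 0.0006 F rad/tan/z 0.93 -4.2 0.46 tqz [0.548 0.162 0.191] q6 -134.9 w 0.0075
PUSH est (moment) N 3.59
```

Request:
jog_arm:
  plan:
    - [[-0.003, -0.083, 0, 0, 0, -0.23], [-0.003, -0.083, 0, 0, 0, -0.23], [-0.003, -0.083, 0, 0, 0, -0.23]]

```text
time_s: 23.15
position: [0.481, -0.0643, 0.039]
tool_rot: [[-0.866, -0.5, -0.002], [-0.5, 0.866, 0.001], [0.001, 0.002, -1.0]]
ft_force: [-2.1, 2.9, -0.5]
grip_width: 0.0072
```

```bash
python3 st.py
```

```text
t 23.15 rho 0.0959 az 209.54 yaw 210.02 z 0.039 tiltxz 0.001 F rad/tan/z 0.44 -3.57 -0.54 tqz [0.482 0.268 0.186] q6 -141.7 w 0.0072
PUSH est (moment) N 3.49
```

Request:
jog_arm:
  plan:
    - [[-0.003, -0.083, 0, 0, 0, -0.228], [-0.003, -0.083, 0, 0, 0, -0.228]]

```text
time_s: 23.35
position: [0.4845, -0.0699, 0.039]
tool_rot: [[-0.83, -0.558, -0.002], [-0.558, 0.83, 0.001], [0.001, 0.002, -1.0]]
ft_force: [-3.3, 1.4, 0.1]
grip_width: 0.0074
```

```bash
python3 st.py
```

```text
t 23.35 rho 0.0959 az 213.45 yaw 213.94 z 0.039 tiltxz 0.0013 F rad/tan/z 1.96 -3.01 0.06 tqz [0.365 0.394 0.263] q6 -146.0 w 0.0074
PUSH est (moment) N 3.3
```

Still free at about 123° in total. I'll move on to the next hole, at about 153.5°.

```bash
python3 - <<'E'
from st import *
def P(r,a,z=.0393): return [J[0]+r*np.cos(np.radians(a)),J[1]+r*np.sin(np.radians(a)),z]
p,R=plan(P(.152,213.5),down(213.5),6)
p,R=plan(P(.147,183.5),down(183.5),5,p,R)
p,R=plan(P(.140,153.5),down(153.5),5,p,R)
E
```

```text
[[0.23,0.0,0.0,0.0,0.0,0.01],[0.24,0.0,0.0,0.0,0.0,0.01],[0.23,0.0,0.0,0.01,0.0,0.01],[0.23,0.0,0.0,0.0,-0.01,0.0],[0.24,0.0,-0.01,0.0,0.0,0.01],[0.23,0.0,0.0,0.0,0.0,0.01]]
[[-0.12,0.37,0.0,0.0,0.0,0.7],[-0.09,0.38,0.0,0.0,0.0,0.7],[-0.04,0.38,0.0,0.0,0.0,0.7],[0.0,0.39,0.0,0.0,0.0,0.69],[0.03,0.39,0.0,0.0,0.0,0.7]]
[[-0.13,0.35,0.0,0.0,0.0,0.7],[-0.09,0.36,0.0,0.0,0.0,0.7],[-0.05,0.37,0.0,0.0,0.0,0.7],[-0.02,0.37,0.0,0.0,0.0,0.69],[0.03,0.37,0.01,0.0,0.0,0.7]]
```

Request:
jog_arm:
  plan:
    - [[0.12, 0.01, 0, 0, 0, 0.04], [0.23, 0, 0, 0, 0, 0], [0.23, 0, 0, 0, 0, 0], [0.23, 0, 0, 0, 0, 0], [0.23, 0, 0, 0, 0, 0], [0.23, 0, 0, 0, 0, 0], [0.14, 0, 0, 0, 0, 0], [0, 0, 0, 0, 0, 0]]

```text
time_s: 24.15
position: [0.4375, -0.1014, 0.0393]
tool_rot: [[-0.835, -0.551, -0.0], [-0.551, 0.835, 0.0], [-0.0, 0.001, -1.0]]
ft_force: [-0.5, -0.1, -1.0]
grip_width: 0.007
```

```bash
python3 - <<'E'
from st import *
st()
def P(r,a,z=.0393): return [J[0]+r*np.cos(np.radians(a)),J[1]+r*np.sin(np.radians(a)),z]
p,R=plan(P(.147,183.5),down(183.5),5)
p,R=plan(P(.140,153.5),down(153.5),5,p,R)
E
```

```text
t 24.15 rho 0.1525 az 213.6 yaw 213.43 z 0.0393 tiltxz -0.0 F rad/tan/z 0.49 -0.24 -1.01 tqz [-0.029 -0.006  0.014] q6 -151.7 w 0.007
PUSH est (moment) N -0.18
[[-0.13,0.37,0.0,0.0,0.0,0.7],[-0.08,0.38,0.0,0.0,0.0,0.69],[-0.05,0.39,0.0,0.0,0.0,0.7],[0.0,0.39,0.0,0.0,0.0,0.7],[0.03,0.38,0.0,0.0,0.0,0.69]]
[[-0.13,0.35,0.0,0.0,0.0,0.7],[-0.09,0.36,0.0,0.0,0.0,0.7],[-0.05,0.37,0.0,0.0,0.0,0.7],[-0.02,0.38,0.0,0.0,0.0,0.69],[0.03,0.37,0.0,0.0,0.0,0.7]]
```

Request:
jog_arm:
  plan:
    - [[-0.13, 0.37, 0, 0, 0, 0.7], [-0.08, 0.38, 0, 0, 0, 0.69], [-0.05, 0.39, 0, 0, 0, 0.7], [0, 0.39, 0, 0, 0, 0.7], [0.03, 0.38, 0, 0, 0, 0.69], [-0.13, 0.35, 0, 0, 0, 0.7], [-0.09, 0.36, 0, 0, 0, 0.7], [-0.05, 0.37, 0, 0, 0, 0.7], [-0.02, 0.38, 0, 0, 0, 0.69], [0.03, 0.37, 0, 0, 0, 0.7]]

```text
time_s: 25.15
position: [0.44, 0.0468, 0.0393]
tool_rot: [[-0.894, 0.448, 0.0], [0.448, 0.894, 0.0], [-0.0, 0.0, -1.0]]
ft_force: [-0.4, -0.7, 0.2]
grip_width: 0.0071
```

Request:
jog_arm:
  plan:
    - [[0, 0, 0, 0, 0, 0], [-0.2, 0, 0, 0, 0, 0], [-0.2, 0, 0, 0, 0, 0], [-0.15, 0, 0, 0, 0, 0], [0, 0, 0, 0, 0, 0], [0, 0, 0, 0, 0, 0]]

```text
time_s: 25.75
position: [0.4592, 0.0359, 0.0392]
tool_rot: [[-0.895, 0.445, -0.001], [0.445, 0.895, 0.0], [0.001, 0.0, -1.0]]
ft_force: [0.1, -1.0, -1.1]
grip_width: 0.0069
```

```bash
python3 st.py
```

```text
t 25.75 rho 0.1178 az 153.33 yaw 153.57 z 0.0392 tiltxz 0.0007 F rad/tan/z -0.51 0.86 -1.11 tqz [-0.004  0.034 -0.082] q6 -73.9 w 0.0069
PUSH est (moment) N -0.12
```

Request:
jog_arm:
  plan:
    - [[-0.05, 0, 0, 0, 0, 0], [-0.05, 0, 0, 0, 0, 0], [-0.05, 0, 0, 0, 0, 0], [-0.05, 0, 0, 0, 0, 0], [0, 0, 0, 0, 0, 0]]

```text
time_s: 26.25
position: [0.4667, 0.0325, 0.0393]
tool_rot: [[-0.896, 0.445, 0.0], [0.445, 0.896, 0.0], [0.0, 0.0, -1.0]]
ft_force: [-0.5, -0.8, -1.0]
grip_width: 0.0072
```

```bash
python3 st.py
```

```text
t 26.25 rho 0.1096 az 153.13 yaw 153.58 z 0.0393 tiltxz 0.0 F rad/tan/z 0.08 0.92 -1.04 tqz [ 0.029  0.019 -0.014] q6 -74.2 w 0.0072
PUSH est (moment) N 0.11
```

Request:
jog_arm:
  plan:
    - [[-0.05, -0.01, 0, 0, 0, 0], [-0.05, 0, 0, 0, 0, 0], [-0.05, 0, 0, 0, 0, 0], [0, 0, 0, 0, 0, 0]]

```text
time_s: 26.65
position: [0.472, 0.0296, 0.0393]
tool_rot: [[-0.896, 0.445, 0.0], [0.445, 0.896, 0.0], [-0.0, 0.0, -1.0]]
ft_force: [0.2, 1.9, -1.7]
grip_width: 0.007
```

Request:
jog_arm:
  plan:
    - [[-0.05, 0, 0, 0, 0, 0], [-0.05, 0, 0, 0, 0, 0], [-0.05, 0, 0, 0, 0, 0], [-0.05, 0, 0, 0, 0, 0], [0, 0, 0, 0, 0, 0]]

```text
time_s: 27.15
position: [0.4793, 0.0259, 0.0393]
tool_rot: [[-0.896, 0.445, 0.001], [0.445, 0.896, 0.0], [-0.0, 0.0, -1.0]]
ft_force: [1.3, 1.6, -0.5]
grip_width: 0.0069
```

```bash
python3 st.py
```

```text
t 27.15 rho 0.0954 az 153.3 yaw 153.58 z 0.0393 tiltxz -0.0004 F rad/tan/z -0.47 -2.05 -0.46 tqz [ 0.295 -0.157  0.082] q6 -74.7 w 0.0069
PUSH est (moment) N 2.11
```

Request:
jog_arm:
  plan:
    - [[-0.002, -0.083, 0, 0, 0, -0.231], [-0.002, -0.083, 0, 0, 0, -0.231], [-0.002, -0.083, 0, 0, 0, -0.231]]

```text
time_s: 27.45
position: [0.4752, 0.0169, 0.0393]
tool_rot: [[-0.938, 0.348, 0.001], [0.348, 0.938, 0.001], [-0.0, 0.001, -1.0]]
ft_force: [1.0, 2.8, -2.4]
grip_width: 0.0073
```

```bash
python3 st.py
```

```text
t 27.45 rho 0.0955 az 159.21 yaw 159.64 z 0.0393 tiltxz -0.0005 F rad/tan/z 0.03 -3.01 -2.42 tqz [ 0.621 -0.199  0.178] q6 -82.0 w 0.0073
PUSH est (moment) N 4.12
```

Request:
jog_arm:
  plan:
    - [[-0.002, -0.083, 0, 0, 0, -0.231], [-0.002, -0.083, 0, 0, 0, -0.231], [-0.002, -0.083, 0, 0, 0, -0.231]]

```text
time_s: 27.75
position: [0.472, 0.0075, 0.0393]
tool_rot: [[-0.969, 0.249, 0.0], [0.249, 0.969, 0.001], [-0.0, 0.001, -1.0]]
ft_force: [0.6, 3.8, -1.2]
grip_width: 0.0072
```

```bash
python3 st.py
```

```text
t 27.75 rho 0.0957 az 165.13 yaw 165.6 z 0.0393 tiltxz -0.0 F rad/tan/z 0.4 -3.79 -1.21 tqz [ 0.736 -0.107  0.255] q6 -89.2 w 0.0072
PUSH est (moment) N 4.67
```

Request:
jog_arm:
  plan:
    - [[-0.002, -0.083, 0, 0, 0, -0.231], [-0.002, -0.083, 0, 0, 0, -0.231], [-0.002, -0.083, 0, 0, 0, -0.231]]

```text
time_s: 28.05
position: [0.4699, -0.002, 0.0392]
tool_rot: [[-0.989, 0.147, -0.0], [0.147, 0.989, 0.001], [0.001, 0.001, -1.0]]
ft_force: [0.4, 5.6, -0.9]
grip_width: 0.0072
```

```bash
python3 st.py
```

```text
t 28.05 rho 0.0958 az 171.0 yaw 171.56 z 0.0392 tiltxz 0.0005 F rad/tan/z 0.48 -5.61 -0.88 tqz [ 0.936 -0.097  0.312] q6 -96.4 w 0.0072
PUSH est (moment) N 5.95
```

Contact: the push has climbed from 3.5 to 6 N. I'll go on in small steps until it has risen about 5 N.

Request:
jog_arm:
  plan:
    - [[-0.002, -0.083, 0, 0, 0, -0.229], [-0.002, -0.083, 0, 0, 0, -0.229], [-0.002, -0.083, 0, 0, 0, -0.229]]

```text
time_s: 28.35
position: [0.4687, -0.0117, 0.0391]
tool_rot: [[-0.999, 0.044, -0.001], [0.044, 0.999, 0.002], [0.001, 0.002, -1.0]]
ft_force: [0.9, 7.2, -0.3]
grip_width: 0.007
```

```bash
python3 st.py
```

```text
t 28.35 rho 0.0959 az 176.84 yaw 177.48 z 0.0391 tiltxz 0.0011 F rad/tan/z -0.52 -7.23 -0.32 tqz [ 1.085 -0.011  0.435] q6 -103.5 w 0.007
PUSH est (moment) N 6.86
```

Request:
jog_arm:
  plan:
    - [[-0.002, -0.083, 0, 0, 0, -0.229], [-0.002, -0.083, 0, 0, 0, -0.229], [-0.002, -0.083, 0, 0, 0, -0.229]]

```text
time_s: 28.65
position: [0.4686, -0.0214, 0.039]
tool_rot: [[-0.998, -0.059, -0.002], [-0.059, 0.998, 0.002], [0.002, 0.002, -1.0]]
ft_force: [-1.8, 9.0, -0.6]
grip_width: 0.0071
```

```bash
python3 st.py
```

```text
t 28.65 rho 0.096 az 182.65 yaw 183.39 z 0.039 tiltxz 0.0016 F rad/tan/z 1.34 -9.03 -0.62 tqz [1.335 0.053 0.546] q6 -110.6 w 0.0071
PUSH est (moment) N 8.45
```

The push is now about 8.5–9 N, a rise of some 5 N, so it's clearly stiff. I'll stop, relieve the side load and withdraw.

Request:
jog_arm:
  plan:
    - [[0, 0.03, 0, 0, 0, 0.06], [0, 0, 0, 0, 0, 0]]

```text
time_s: 28.85
position: [0.4687, -0.0206, 0.0391]
tool_rot: [[-0.999, -0.048, -0.001], [-0.048, 0.999, 0.001], [0.001, 0.001, -1.0]]
ft_force: [-1.3, 5.3, -0.0]
grip_width: 0.0072
```

```bash
python3 st.py
```

```text
t 28.85 rho 0.0959 az 182.13 yaw 182.76 z 0.0391 tiltxz 0.0013 F rad/tan/z 1.14 -5.33 -0.01 tqz [0.74  0.187 0.266] q6 -109.8 w 0.0072
PUSH est (moment) N 4.73
```

Request:
jog_arm:
  plan:
    - [[0, 0.03, 0, 0, 0, 0.04], [0.1, 0, 0, 0, 0, 0], [0.2, 0, 0, 0, 0, 0], [0.3, 0, 0, 0, 0, 0], [0.3, 0, 0, 0, 0, 0], [0.3, 0, 0, 0, 0, 0], [0.3, 0, 0, 0, 0, 0], [0.1, 0, 0, 0, 0, 0], [0, 0, 0, 0, 0, 0]]

```text
time_s: 29.75
position: [0.4053, -0.0229, 0.0394]
tool_rot: [[-0.999, -0.041, 0.0], [-0.041, 0.999, -0.0], [-0.0, -0.0, -1.0]]
ft_force: [0.4, 0.2, 0.0]
grip_width: 0.0071
```

```bash
python3 - <<'E'
from st import *
st()
p,R=plan([.40,-.05,.12],down(175),4)
p,R=plan([.395,-.17,.14],down(125),8,p,R)
p,R=plan([.4241,-.2933,.10],down(73.7),8,p,R)
E
```

```text
t 29.75 rho 0.1593 az 182.12 yaw 182.37 z 0.0394 tiltxz -0.0005 F rad/tan/z -0.37 -0.15 0.01 tqz [-0.003 -0.057 -0.044] q6 -112.4 w 0.0071
PUSH est (moment) N -0.04
[[0.04,-0.17,-0.5,0.0,0.0,0.21],[0.03,-0.17,-0.51,0.0,0.0,0.22],[0.03,-0.17,-0.5,0.0,0.0,0.21],[0.03,-0.17,-0.5,0.0,0.0,0.22]]
[[-0.02,-0.37,-0.06,0.0,0.0,0.73],[-0.06,-0.38,-0.07,0.0,0.0,0.72],[-0.09,-0.36,-0.06,0.0,0.0,0.73],[-0.14,-0.35,-0.06,0.0,0.0,0.73],[-0.18,-0.33,-0.07,0.0,0.0,0.72],[-0.2,-0.31,-0.06,0.0,0.0,0.73],[-0.25,-0.29,-0.06,0.0,0.0,0.73],[-0.27,-0.26,-0.06,0.0,0.0,0.73]]
[[-0.37,-0.15,0.12,0.0,0.0,0.75],[-0.38,-0.1,0.13,0.0,0.0,0.74],[-0.39,-0.06,0.12,0.0,0.0,0.75],[-0.39,-0.02,0.13,0.0,0.0,0.74],[-0.4,0.03,0.12,0.0,0.0,0.75],[-0.39,0.07,0.13,0.0,0.0,0.74],[-0.38,0.12,0.12,0.0,0.0,0.75],[-0.36,0.15,0.13,0.0,0.0,0.74]]
```

Request:
jog_arm:
  plan:
    - [[0.04, -0.17, -0.5, 0, 0, 0.21], [0.03, -0.17, -0.51, 0, 0, 0.22], [0.03, -0.17, -0.5, 0, 0, 0.21], [0.03, -0.17, -0.5, 0, 0, 0.22]]

```text
time_s: 30.15
position: [0.4005, -0.0503, 0.1207]
tool_rot: [[-0.996, 0.088, 0.001], [0.088, 0.996, -0.0], [-0.001, -0.0, -1.0]]
ft_force: [-0.0, 0.9, -1.3]
grip_width: 0.0071
```

Request:
jog_arm:
  plan:
    - [[-0.02, -0.37, -0.06, 0, 0, 0.73], [-0.06, -0.38, -0.07, 0, 0, 0.72], [-0.09, -0.36, -0.06, 0, 0, 0.73], [-0.14, -0.35, -0.06, 0, 0, 0.73], [-0.18, -0.33, -0.07, 0, 0, 0.72], [-0.2, -0.31, -0.06, 0, 0, 0.73], [-0.25, -0.29, -0.06, 0, 0, 0.73], [-0.27, -0.26, -0.06, 0, 0, 0.73]]

```text
time_s: 30.95
position: [0.3955, -0.171, 0.1399]
tool_rot: [[-0.57, 0.822, 0.001], [0.822, 0.57, -0.0], [-0.001, 0.0, -1.0]]
ft_force: [1.4, 0.8, -1.4]
grip_width: 0.0071
```

Request:
jog_arm:
  plan:
    - [[-0.37, -0.15, 0.12, 0, 0, 0.75], [-0.38, -0.1, 0.13, 0, 0, 0.74], [-0.39, -0.06, 0.12, 0, 0, 0.75], [-0.39, -0.02, 0.13, 0, 0, 0.74], [-0.4, 0.03, 0.12, 0, 0, 0.75], [-0.39, 0.07, 0.13, 0, 0, 0.74], [-0.38, 0.12, 0.12, 0, 0, 0.75], [-0.36, 0.15, 0.13, 0, 0, 0.74], [0, 0, 0, 0, 0, 0], [0, 0, 0, 0, 0, 0]]

```text
time_s: 31.95
position: [0.4242, -0.2929, 0.0994]
tool_rot: [[0.277, 0.961, -0.0], [0.961, -0.277, 0.001], [0.001, -0.001, -1.0]]
ft_force: [-0.0, 0.2, -0.8]
grip_width: 0.0071
```

```bash
python3 - <<'E'
from st import *
st()
p,R=plan([.4241,-.2933,.0125],down(73.8),7,dec=3)
save('wrist','w7.png')
E
```

```text
t 31.95 rho 0.3095 az 243.05 yaw 73.9 z 0.0994 tiltxz 0.0006 F rad/tan/z -0.16 -0.11 -0.81 tqz [ 0.003  0.047 -0.014] q6 -31.7 w 0.0071
PUSH est (moment) N 0.28
[[-0.002,0.0,0.31,-0.001,-0.001,0.002],[-0.001,0.0,0.311,0.0,0.0,0.001],[-0.002,0.0,0.31,-0.001,-0.001,0.002],[-0.001,0.0,0.311,0.0,0.0,0.001],[-0.002,0.0,0.31,-0.001,-0.001,0.002],[-0.001,0.0,0.31,0.0,0.0,0.002],[-0.002,0.0,0.311,-0.001,-0.001,0.001]]
```

View pics/w7.png

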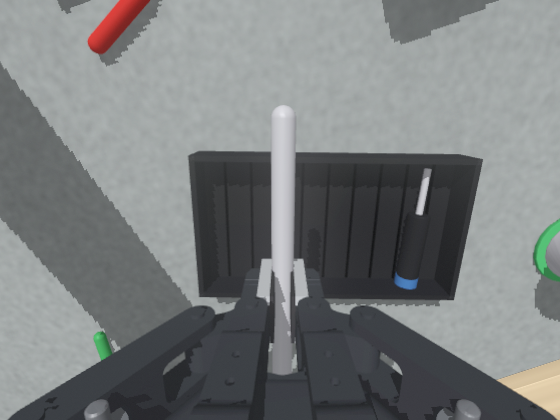

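The bar is held above the tray, column 283, lined up with its notches. I'll lower it.

Request:
jog_arm:
  plan:
    - [[0, 0, 0.4, 0, 0, 0], [0, 0, 0.4, 0, 0, 0], [0, 0, 0.4, 0, 0, 0], [0, 0, 0.4, 0, 0, 0], [0, 0, 0.25, 0, 0, 0], [0, 0, 0.15, 0, 0, 0], [0, 0, 0.1, 0, 0, 0], [0, 0, 0.06, 0, 0, 0], [0, 0, 0, 0, 0, 0]]

```text
time_s: 32.9
position: [0.4242, -0.293, 0.0133]
tool_rot: [[0.279, 0.96, 0.0], [0.96, -0.279, 0.0], [0.0, -0.0, -1.0]]
ft_force: [0.0, 0.5, -1.7]
grip_width: 0.0067
```

```bash
python3 st.py
```

```text
t 32.9 rho 0.3096 az 243.06 yaw 73.78 z 0.0133 tiltxz 0.0002 F rad/tan/z -0.49 -0.2 -1.69 tqz [ 0.021  0.041 -0.021] q6 -31.6 w 0.0067
PUSH est (moment) N 0.29
```

Request:
jog_arm:
  plan:
    - [[0, 0, 0.03, 0, 0, 0], [0, 0, 0.01, 0, 0, 0], [0, 0, 0, 0, 0, 0]]

```text
time_s: 33.2
position: [0.4244, -0.2932, 0.0126]
tool_rot: [[0.279, 0.96, 0.001], [0.96, -0.279, -0.001], [-0.0, 0.001, -1.0]]
ft_force: [-1.5, 1.0, 7.8]
grip_width: 0.0069
```

Request:
jog_arm:
  plan:
    - [[0, 0, 0, 0, 0, 0], [0, 0, 0, 0, 0, 0], [0, 0, 0, 0, 0, 0], [0, 0, 0, 0, 0, 0], [0, 0, 0, 0, 0, 0]]
  grip: 0.1

```text
time_s: 33.7
position: [0.4241, -0.293, 0.0115]
tool_rot: [[0.279, 0.96, -0.0], [0.96, -0.279, 0.0], [0.0, -0.0, -1.0]]
ft_force: [1.8, -0.0, 0.6]
grip_width: 0.047
```

Request:
jog_arm:
  plan:
    - [[0, 0, -0.2, 0, 0, 0], [0, 0, -0.4, 0, 0, 0], [0, 0, -0.5, 0, 0, 0], [0, 0, -0.6, 0, 0, 0], [0, 0, -0.6, 0, 0, 0], [0, 0, -0.6, 0, 0, 0], [0, 0, -0.6, 0, 0, 0], [0, 0, -0.5, 0, 0, 0], [0, 0, 0, 0, 0, 0]]

```text
time_s: 34.6
position: [0.4249, -0.2937, 0.1744]
tool_rot: [[0.279, 0.96, 0.004], [0.96, -0.279, -0.004], [-0.003, 0.004, -1.0]]
ft_force: [0.2, -0.9, 0.1]
grip_width: 0.0468
```

```bash
python3 - <<'E'
from st import *
C=cam('wrist'); im,d=save('wrist','w8.png')
for k in spotter.trace('wrist','tommy_bar')[:2]:
    v,u=np.nonzero(k['pixels']); P=p3(C,u,v,d[v,u]); print(k['score'],k['rect'],np.percentile(P,[3,50,97],0))
E
```

```text
0.89 [130.4, 286.8, 172.1, 396.7] [[ 0.2058 -0.5056  0.0053]
 [ 0.2279 -0.3755  0.0104]
 [ 0.2352 -0.3528  0.0126]]
0.84 [276.4, 110.8, 287.5, 271.9] [[ 0.4035 -0.3606  0.0029]
 [ 0.4277 -0.2806  0.0324]
 [ 0.447  -0.2198  0.0342]]
```

View pics/w8.png

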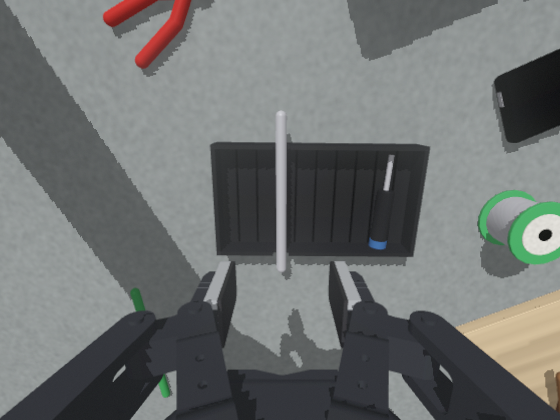

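```bash
python3 - <<'E'
from h import *
im,d=save('top','top9.png'); save('scene','s9.png')
E
```

```text
(no output)
```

View pics/top9.png

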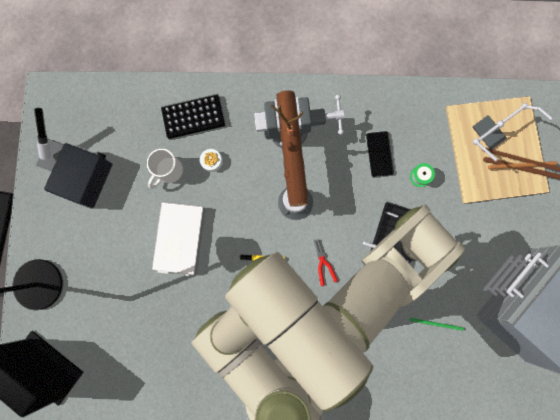

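The loose things are where they were: pliers (323,265), mug (163,167), spool (424,175), power bank (380,153). The marker shows only in part beside the arm, at (250,257), where it was at the start. The log is untouched. I'll hand in.

```bash
python3 -c "
from rig import close_job
print(close_job())"
```

```text
the job is handed in; nothing more can be done
None
```

The jack now bears under the log's free end, the tommy bar is back in the tray, and I handed the job in at about 35 s.

- **Turning:** I turned the collar anticlockwise about 152° in three strokes, using a new hole each time. The push stayed at about 3.5 N while the cap was free.
- **Contact and stop:** From about 126° the push climbed to 8.5 N by the wrist moment, or 9 N by the force reading. That rise of about 5 N is within the 3.5–6 N you gave for firm bearing, so I stopped there. From the turn after contact I estimate the load at about 12 N. I can't measure that load directly, and I didn't take a picture of the closed gap.
- **Last checks:** After release the wrist picture showed the bar across the tray in its notches, with its top about 32 mm above the table. The gripper was clear of everything. The top view showed the log, pliers, mug, spool, tin and power bank where they were. The arm partly hid the marker, but the part in view had not moved. The screwdriver in the tray was undisturbed in the wrist picture.

None of the checks failed or disagreed with each other beyond the calibration's 2 mm.

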